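Read both sides of the alloy check blocks in the bench X-ray reader

TASK

Swing the reader's amber hood fully open by its handle, stand every alloy check block upright in a bay of its own with its slotted face flush against the steel reading bar, shut the hood, and start the first reading by pushing the black knob down and turning it clockwise to the first mark, where it must spring back up. Then open the hood again, turn every block round so that its plain face is flush against the bar, shut the hood and push and turn the knob on to the second mark, and leave it so, with the blocks inside. Never turn the knob while the hood is up, and leave the other things on the bench alone.

Things in the scene. Friction and masses are not known exactly. Their poses are not given: they have to be found in the camera images.
- reader: bench X-ray reader, fixed: white open tub 300 mm wide (y), 140 deep (x), under an amber see-through hood. Origin: under the tub, on the bench; +x from its front to its rear, +y to its left. Side walls (inner faces at y +-141 mm) and rear housing (x 28 to 62 mm) reach 105 mm above the bench; front sill at x -78 to -73 mm, 30 mm high
- bay_mid (a point): middle bay, on the tub's floor (18 mm above the bench), 25 mm in front of reader's origin; axes as the reader. Four level locating pins, 6 mm thick, stick out of the reading bar (to x -32 mm in the reader; y -123, -41, 41, 123 mm; tops 25 mm above the floor), giving three bays centred at y -82, 0, 82 mm, one block each: fingers beside a block stay above the pins
- bar_face (a point): on the front face of the steel reading bar (dark window strip; it runs along y across the rear of the tub, through all three bays), at its middle, at floor height, 10 mm behind reader's origin. Axes as the reader: the face looks to -x. The bar reaches 36 mm above the floor
- hood (a joint): hood angle, rad: 0 shut (top panel level, 114 mm above the bench, front panel down), grows as the front swings up and over to the rear, 2.2 at the stop, fully open: the bays are then free from above, the panels standing behind the bar up to 300 mm above the bench. Friction hinge: stays where left; 3 to 6 N at the handle move it. Starts 0 to 0.3 open
- hood_handle (a point): middle of the hood's handle, moving with it: a straight steel bar 12 mm thick, 130 mm long along the reader's y, on a post at each end, its axis 45 mm in front of the hood's front panel. Hood shut: 127 mm in front of reader's origin, 35 mm to its right, 86 mm above the bench
- hood_hinge (a point): point on the hood's hinge axis straight behind the handle; the axis runs along the reader's y, 55 mm behind reader's origin, 110 mm above the bench. Hood shut, the handle is 182 mm in front of it and 24 mm below it
- knob (a joint): turn of the black selector knob, rad, clockwise seen from above: 0 off (pointer to the front), 1.05 first mark (one dot), 2.09 second mark (two dots). Locked at each mark unless pushed down: push it 5 mm or more down, keep it down, turn it 60 degrees clockwise, let go, and it springs up into the mark (if within about 0.08 rad of it)
- knob_push (a joint): how far the knob is pushed down, m: 0 up, 0.007 at the stop; its spring gives 4 N at the top and 9 N at the stop
- knob_grip (a point): on the knob's vertical axis, 12 mm below the top of its grip: an upright bar 50 mm long (along this point's x; it turns with the knob, and points to the reader's rear at turn 0), 14 mm thick, 26 mm high, on a disc 56 mm across whose top is 69 mm above the bench (grip's top 94 mm). Axis 124 mm in front of and 97 mm left of reader's origin, on a pod 50 mm high (x -156 to -84, y 44 to 150 mm)
- block_1: alloy check block 1 (one to three are present, all alike): plain aluminium block 44 mm thick (x), 48 mm wide (y), 54 mm tall, about 0.3 kg, standing upright. Origin: centre of its underside. A slot 16 mm wide and 8 mm deep runs from top to bottom down the middle of its +x face (the slotted face); its -x face is plain
- slot_face_1 (a point): centre of the slotted face of block 1, in the plane of the face, 22 mm from the block's axis, 27 mm above its underside; +x points out of the slotted face
- block_2: alloy check block 2 (one to three are present, all alike): plain aluminium block 44 mm thick (x), 48 mm wide (y), 54 mm tall, about 0.3 kg, standing upright. Origin: centre of its underside. A slot 16 mm wide and 8 mm deep runs from top to bottom down the middle of its +x face (the slotted face); its -x face is plain
- slot_face_2 (a point): centre of the slotted face of block 2, in the plane of the face, 22 mm from the block's axis, 27 mm above its underside; +x points out of the slotted face
- block_3: alloy check block 3 (one to three are present, all alike): plain aluminium block 44 mm thick (x), 48 mm wide (y), 54 mm tall, about 0.3 kg, standing upright. Origin: centre of its underside. A slot 16 mm wide and 8 mm deep runs from top to bottom down the middle of its +x face (the slotted face); its -x face is plain
- slot_face_3 (a point): centre of the slotted face of block 3, in the plane of the face, 22 mm from the block's axis, 27 mm above its underside; +x points out of the slotted face
- beaker: glass beaker, 53 mm across, 70 mm tall; bystander. Origin: centre of its underside
- wash_bottle: white wash bottle with red nozzle, 210 mm tall; bystander. Origin: centre of its underside
- cuvette_carton: small white carton 46x85x22 mm, lying; bystander. Origin: centre of its underside
- vial_a: glass vial with black cap, 29 mm across, 64 mm tall; bystander. Origin: centre of its underside
Not all that is in view belongs to the job. What is shaped like the block_1 but purple or yellow is not meant.

How it is judged:
By the outcome, as a careful person would: the job done as asked, in the order asked, and still so for the second after the job is handed in, with the robot touching nothing.
Of block_1, block_2, block_3 only 1 to 3 are there at a start; the rules pass over those that are not, and their reading is None.
At some moment in a run one of block_1, block_2, block_3 may be knocked a few centimetres aside while the robot is not near it.
It also fails if it takes over 210 s, if anything falls off the work surface, if the arm or the gripper's body presses on something with over 40 N, if the wrist force passes 120 N, or if a joint passes its speed limit or range.

ROBOT

A 6-joint arm with a two-finger parallel gripper is mounted at the origin on a cart in front of the work surface, level with it; the furniture and walls round the work are solid. World frame = base frame: x ahead of the robot, y to its left, z up, the work surface at z = 0. Lengths are in mm, angles in rad, forces in N, time in s.
With the tool pointing down it reaches from about 350 to 875 mm from the base axis. Payload 4.2 kg.
Tool frame: the origin (TCP) lies between the finger pads; the fingertips stand 25 mm ahead of it and the grasp point (between the pads) lies 6 mm ahead of it; z points along the fingers, y is the line along which they close (so a half turn about z gives the same grasp; the last joint's range is limited). The gripper opens to 85 mm and grips with 20 to 120 N. Pads are 22 mm wide; open, the fingers measure 114 mm over their backs; the gripper's body (76 mm by 85 mm) begins 54 mm behind the grasp point. The pads swing forward as they close: fully open they stand 13 mm farther back than shut.
Start: joints at [-0.963, 0.385, 0.008, 0, -1.194, -0.259], TCP at [213.621, -587.338, 256.312] pointing down, gripper open.
Joint ranges: [-3.14, 3.14], [-1.21, 2.06], [-1.07, 1.41], [-3.16, 2.05], [-2.99, -0.16], [-3.1, 3.1]. Speed limits (rad/s): [2.79, 2.79, 3.14, 3.14, 3.14, 3.14].

INTERFACE

Orientations are given as a unit quaternion [x, y, z, w].
In Python, from bench import read_state, get_image, job_done gives the robot as it stands.
- The arm moves only by the tool play_rows, never from a script. Its argument "series" is a list of rows, each a list of 6 numbers: the shift along the world's x, y, z in mm, then the turn, a rotation vector about the world's x, y, z in units of 6 degrees (1.0 is 6 degrees). A call has 1 to 20 rows; each row shifts and turns the commanded pose from where the row before left it; what a row does not reach is not made up. A row lasts 1/12 s, in which the tool goes at most 41.7 mm and 7.16 degrees, less where a joint would pass 70% of its speed; a pose out of reach is approached as far as the arm can. A call is refused whole if a number of a shift passes 41.7 or a number of a turn 1, either way. A call with a gripper value outside its range is refused whole. "gripper" is the opening, from 0 (shut) to 1 (fully open), set as the call begins (left out, the last holds). The fingers move at their own pace and stop on an object; the grip force is fixed at half the most. Time passes only in rows, so rows that do not move let the fingers close. It gives the time, the measured TCP pose, the force, the opening and the grip force at its end, in the units of the state.
- read_state(): the state, without advancing time (a new reading comes with each control period).
- get_image(name): name is "scene" or "top"; returns a dict with "image" (384x512x3 uint8, red, green, blue), "fx", "fy", "cx", "cy" (pixels), "eye" and "rotation" of the camera in the world. Camera axes: x right, y down, z forward; pixel columns grow to the right and rows downward; lengths in mm; the calibration is good to about 2 mm. A picture is of the moment at which its call begins. There is no depth.
- job_done(): hands the job in; it is judged then, once.
The state is a dict: "clock": time; "joints": joint angles; "joint_vel": joint speeds; "joint_efforts": joint torques, N m; "position": TCP position; "ee_rot": TCP orientation; "contact_force": force on the tool from outside, world axes, zero at the start; "wrist_torque": the same for the moment, N m; "gripper_width": finger opening in mm; "grasp_force": force on a finger pad.
Only numpy, scipy, OpenCV 4.12 (cv2) and the standard library are available. Lean on these libraries where they do the work, as an engineer would, in place of code of your own. Each camera call takes 0.05 s, during which the arm holds its last target. There are 200 camera calls.

## Working session

There is one attempt and no reset: what is moved stays moved. The work goes in short steps, Python scripts to look and compute and a tool call to move; the robot and the scene stay as the last step left them, time stands still between calls to the robot, and variables do not carry over. Pictures are saved under pics/ and viewed, at most 14 in all, crops included, and the job is handed in when it is done.

Besides the shell and the picture viewer there is one more tool, called after "Emit:" as name(argument=value, ...), one argument or row to a line, values as JSON. play_rows: Moves the arm, as the interface text tells. Its arguments: {"type":"object","properties":{"series":{"type":"array","items":{"type":"array","items":{"type":"number"}}},"gripper":{"type":"number"}},"required":["series"]}

```bash
mkdir -p pics; ls; cat > h.py <<'E'
import numpy as np, cv2
from bench import read_state, get_image, job_done
def snap(cam,name,crop=None,scale=1):
    d=get_image(cam); im=d['image'][:,:,::-1]
    np.savez('pics/%s.npz'%name,**{k:np.array(v) for k,v in d.items()})
    if crop: 
        x0,y0,x1,y1=crop; im=im[y0:y1,x0:x1]
    im=cv2.resize(np.ascontiguousarray(im),None,fx=scale,fy=scale,interpolation=cv2.INTER_CUBIC)
    cv2.imwrite('pics/%s.png'%name,im); return d
def ray(d,u,v):
    r=np.array([(u-d['cx'])/d['fx'],(v-d['cy'])/d['fy'],1.]); R=np.array(d['rotation']); return np.array(d['eye']),R@r
def atz(d,u,v,z):
    e,r=ray(d,u,v); return e+r*(z-e[2])/r[2]
def proj(d,p):
    q=np.array(d['rotation']).T@(np.array(p,float)-np.array(d['eye'])); return d['fx']*q[0]/q[2]+d['cx'],d['fy']*q[1]/q[2]+d['cy']
def tri(*a):
    A=np.zeros((3,3));b=np.zeros(3)
    for d,u,v in a:
        e,r=ray(d,u,v); r=r/np.linalg.norm(r); P=np.eye(3)-np.outer(r,r); A+=P;b+=P@e
    return np.linalg.solve(A,b)
def load(n): return dict(np.load('pics/%s.npz'%n))
E
python3 - <<'E'
from h import *
s=read_state(); print(s)
for c in('scene','top'):
    d=snap(c,c+'0',None,1.5); print(c,d['fx'],d['cx'],d['cy'],d['eye'],np.array(d['rotation']).round(3).tolist())
E
```

```text
pics
{'clock': 0.0, 'joints': array([-9.63414787e-01,  3.85575504e-01,  6.62482870e-03, -5.20192573e-04,
       -1.19401123e+00, -2.58608052e-01]), 'joint_vel': array([-3.39928145e-05, -1.35128785e-03,  4.11022326e-04, -8.95760185e-04,
        1.17099458e-03,  5.83290359e-05]), 'joint_efforts': array([ 2.06641676e-04, -3.92291236e+01,  1.88401383e+01,  4.18634757e+00,
       -4.62085547e-03,  8.90531680e-06]), 'position': array([ 213.43713794, -586.85762349,  255.20655878]), 'ee_rot': array([-1.73409603e-01,  9.84849165e-01,  1.08429562e-03, -2.34890726e-04]), 'contact_force': array([0.27240958, 0.20778736, 0.21608811]), 'wrist_torque': array([ 0.03362223, -0.04234525,  0.00774068]), 'grasp_force': 0.0, 'gripper_width': 85.55068983860997}
scene 460.92140998823777 253.49976233722043 190.7997873404736 [-56.46340785 345.9741654  936.20849204] [-0.391, 0.837, -0.349, 0.157]
top 470.2005105676175 254.76888229435062 188.1094370522047 [ 312.89227115 -213.84206922 1269.5091204 ] [-0.7, 0.707, -0.063, 0.077]
```

```bash
sed -i "s/R=np.array(d\['rotation'\]); return/R=RM(d); return/; s/np.array(d\['rotation'\]).T@/RM(d).T@/" h.py; cat >> h.py <<'E'
from scipy.spatial.transform import Rotation as Ro
def RM(d): return Ro.from_quat(np.array(d['rotation'])).as_matrix()
E
python3 -c "
from h import *
for n in('scene0','top0'):
    d=load(n); print(RM(d).round(2), proj(d,[213,-587,256]))"
```

```text
[[-0.64 -0.55  0.54]
 [-0.76  0.45 -0.46]
 [ 0.01 -0.71 -0.71]] (np.float64(486.3917482241178), np.float64(152.77905330490893))
[[-0.01 -0.98  0.2 ]
 [-1.    0.01  0.02]
 [-0.02 -0.2  -0.98]] (np.float64(446.7402971412939), np.float64(330.9391225072811))
```

View pics/scene0.png

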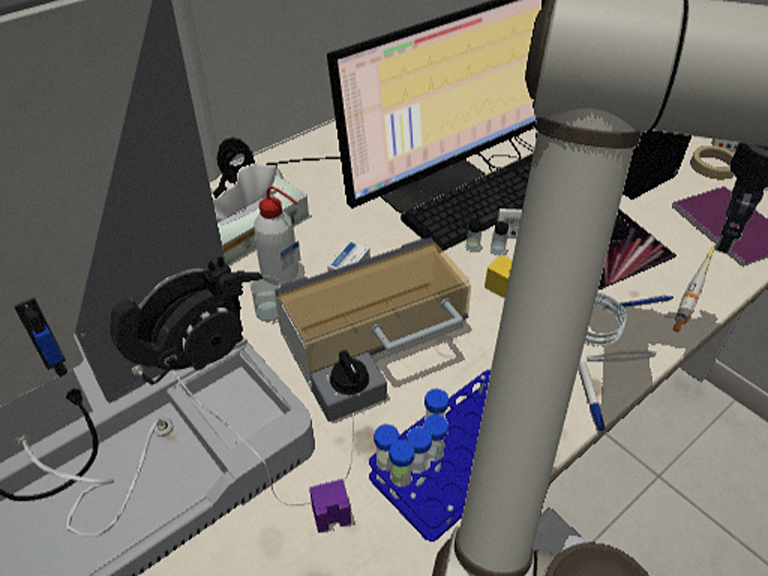

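View pics/top0.png

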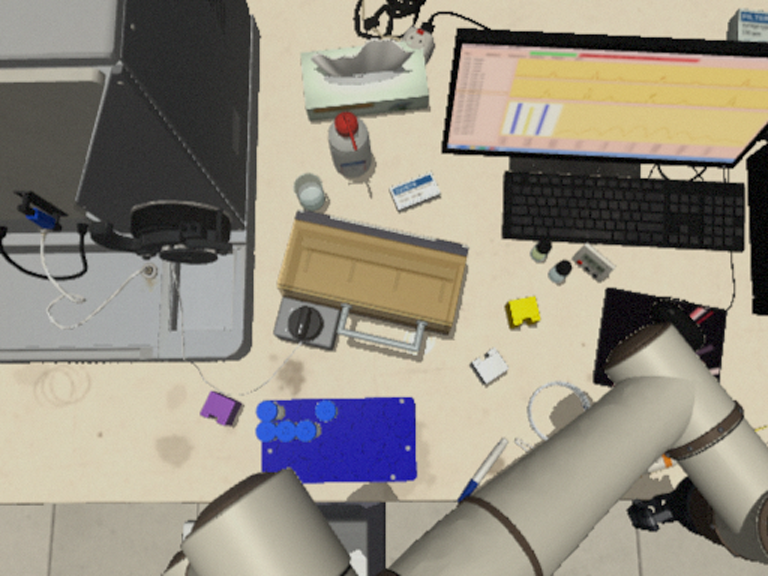

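```bash
python3 - <<'E'
import cv2
from h import *
for n,c in(('top0',(180,138,330,240)),('scene0',(180,155,325,285))):
    im=load(n)['image'][:,:,::-1][c[1]:c[3],c[0]:c[2]]
    s=5 if n=='top0' else 4.5
    cv2.imwrite('pics/%s_c.png'%n,cv2.resize(np.ascontiguousarray(im),None,fx=s,fy=s,interpolation=cv2.INTER_CUBIC))
E
```

```text
(no output)
```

View pics/top0_c.png

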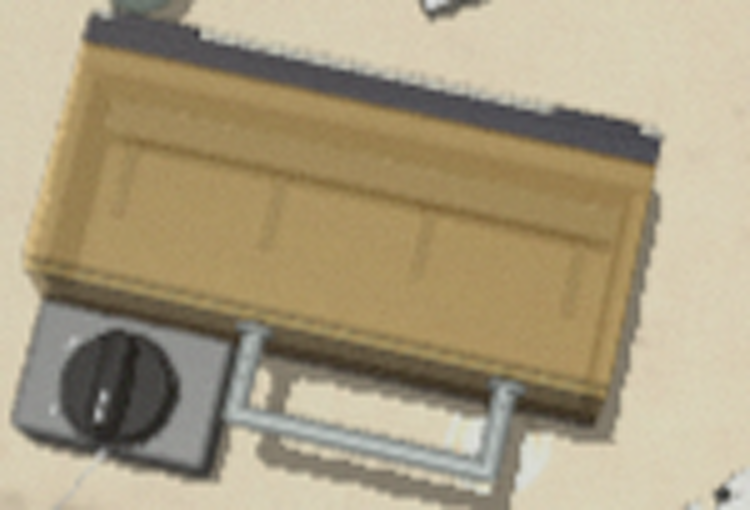

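View pics/scene0_c.png

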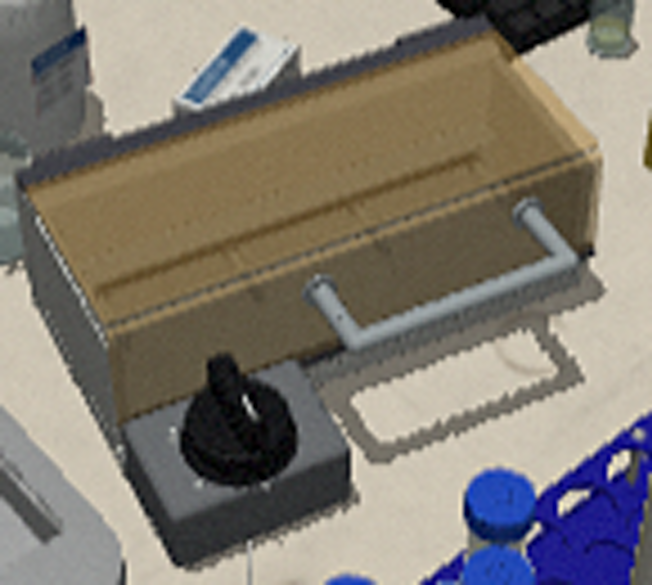

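```bash
python3 - <<'E'
from h import *
from scipy.optimize import least_squares
T=load('top0');S=load('scene0')
t=lambda u,v:(T,180+u/5,138+v/5)
s=lambda u,v:(S,180+u/4.5,155+v/4.5)
L=tri(t(238,412),s(357,338));R=tri(t(488,470),s(572,258));print('handle',L,R,np.linalg.norm(L-R))
print('knob disc',tri(t(118,388),s(240,435)))
for z in(50,): print('pod', [atz(*t(*p),z).round(0) for p in((45,300),(238,335),(210,458))], [atz(*s(*p),z).round(0) for p in((128,425),(300,368),(352,455),(178,515))])
obs=[(t(118,388),(-124,97,69)),(s(240,435),(-124,97,69)),(t(90,15),(62,146,105)),(t(660,137),(62,-146,105)),(t(240,336),(-84,44,50)),(s(352,455),(-156,44,50)),(s(178,515),(-156,150,50)),(s(128,425),(-84,150,50)),(s(485,18),(62,-146,105))]
def W(p,q): c,n=np.cos(p[2]),np.sin(p[2]); return np.array([p[0]+c*q[0]-n*q[1],p[1]+n*q[0]+c*q[1],q[2]])
def f(p): return np.concatenate([np.array(proj(o[0],W(p,q)))-o[1:] for o,q in obs])
r=least_squares(f,[540,-200,-.19],loss='soft_l1',x_scale=[100,100,.1]);print(r.x,r.fun.reshape(-1,2).round(1))
def g(p):
    a=p[3]; out=[f(p[:3])]
    for (o1,o2),y in (((t(238,412),s(357,338)),30),((t(488,470),s(572,258)),-100)):
        c,n=np.cos(a),np.sin(a); x,z=-182,-24
        q=(55+c*x+n*z, y, 110-n*x+c*z)
        for o in(o1,o2): out.append(np.array(proj(o[0],W(p,q)))-o[1:])
    return np.concatenate(out)
r=least_squares(g,[*r.x,.1],loss='soft_l1',x_scale=[100,100,.1,.1]);print(r.x,r.fun.reshape(-1,2).round(1))
print('block guess',atz(T,489/1.5,362/1.5,54))
E
```

```text
handle [ 466.97491077 -123.33528985  101.22225531] [ 435.36861751 -248.52565766  102.93340135] 129.1298338433955
knob disc [485.67316188 -57.55157014  54.7751593 ]
pod [array([535., -17.,  50.]), array([ 515., -119.,   50.]), array([ 450., -105.,   50.])] [array([531., -18.,  50.]), array([ 503., -114.,   50.]), array([439., -98.,  50.]), array([468.,  -4.,  50.])]
[ 5.80132262e+02 -1.81970126e+02 -2.39802175e-01] [[-0.1  0.7]
 [ 0.4 -3.2]
 [ 3.3 -0.4]
 [ 0.1 -0.2]
 [-0.3  1.9]
 [ 1.5 -0.9]
 [-0.7  2. ]
 [-1.5 -0.3]
 [-1.8  1.5]]
[ 5.81832881e+02 -1.81611327e+02 -2.36099011e-01  1.00567461e-01] [[-0.1  0.2]
 [ 0.1 -3.5]
 [ 3.1 -0.8]
 [-0.1 -1.1]
 [-0.4  1.4]
 [ 1.2 -1.3]
 [-1.   1.7]
 [-1.8 -0.6]
 [-2.5  1.2]
 [-0.4  1.1]
 [ 0.5  0.1]
 [ 0.5  1.2]
 [ 0.1 -0.2]]
block guess [ 416.41267448 -372.99823142   54.        ]
```

Emit:
play_rows(
  series=[
    [10.3,20.5,0,0,0,0.47],
    [10.3,20.5,0,0,0,0.47],
    [10.3,20.5,0,0,0,0.47],
    [10.3,20.5,0,0,0,0.47],
    [10.3,20.5,0,0,0,0.47],
    [10.3,20.5,0,0,0,0.47],
    [10.3,20.5,0,0,0,0.47],
    [10.3,20.5,0,0,0,0.47],
    [10.3,20.5,0,0,0,0.47],
    [10.3,20.5,0,0,0,0.47],
    [10.3,20.5,0,0,0,0.47],
    [10.3,20.5,0,0,0,0.47],
    [10.3,20.5,0,0,0,0.47],
    [10.3,20.5,0,0,0,0.47],
    [10.3,20.5,0,0,0,0.47],
    [10.3,20.5,0,0,0,0.47],
    [10.3,20.5,0,0,0,0.47],
    [10.3,20.5,0,0,0,0.47],
    [10.3,20.5,0,0,0,0.47],
    [10.3,20.5,0,0,0,0.47],
  ],
  gripper=0.45,
)

```text
clock: 1.77
position: [419.7, -176.2, 256.0]
ee_rot: [-0.619, 0.785, 0.0, -0.0]
contact_force: [0.1, -0.0, -0.2]
gripper_width: 38.3
grasp_force: 0.0
```

Emit:
play_rows(
  series=[
    [0,0,-5,-0.12,-0.49,0],
    [0,0,-5,-0.12,-0.49,0],
    [0,0,-5,-0.12,-0.49,0],
    [0,0,-5,-0.12,-0.49,0],
    [0,0,-5,-0.12,-0.49,0],
    [0,0,-5,-0.12,-0.49,0],
    [0,0,-5,-0.12,-0.49,0],
    [0,0,-5,-0.12,-0.49,0],
    [0,0,-5,-0.12,-0.49,0],
    [0,0,-5,-0.12,-0.49,0],
    [0,0,-20,0,0,0],
    [0,0,-20,0,0,0],
  ],
)

```text
clock: 2.77
position: [415.9, -185.5, 186.8]
ee_rot: [-0.601, 0.762, -0.188, 0.151]
contact_force: [-0.1, -1.0, -0.1]
gripper_width: 38.4
grasp_force: 0.0
```

```bash
cat >> h.py <<'E'
def st():
    s=read_state(); R=Ro.from_quat(s['ee_rot']).as_matrix()
    print('t',round(s['clock'],2),'p',s['position'].round(1),'z',R[:,2].round(3),'y',R[:,1].round(3),'F',s['contact_force'].round(1),'w',round(s['gripper_width'],1),'g',round(s['grasp_force'],1),'j',s['joints'].round(2)); return s
E
python3 - <<'E'
from h import *
st()
a=get_image('scene');b=get_image('top')
for d,n in((a,'scene1'),(b,'top1')): np.savez('pics/%s.npz'%n,**{k:np.array(v) for k,v in d.items()})
A=a['image'][60:384,160:512,::-1];B=b['image'][60:384,160:512,::-1]
cv2.imwrite('pics/c1.png',cv2.resize(np.vstack([np.hstack([A,B])]),None,fx=1.13,fy=1.13,interpolation=cv2.INTER_CUBIC))
E
```

```text
t 2.77 p [ 415.9 -185.5  186.8] z [ 0.456 -0.104 -0.884] y [-0.859  0.207 -0.468] F [-0.1 -1.  -0.1] w 38.4 g 0.0 j [-0.06 -0.02 -0.96  0.5  -0.16 -0.66]
```

View pics/c1.png

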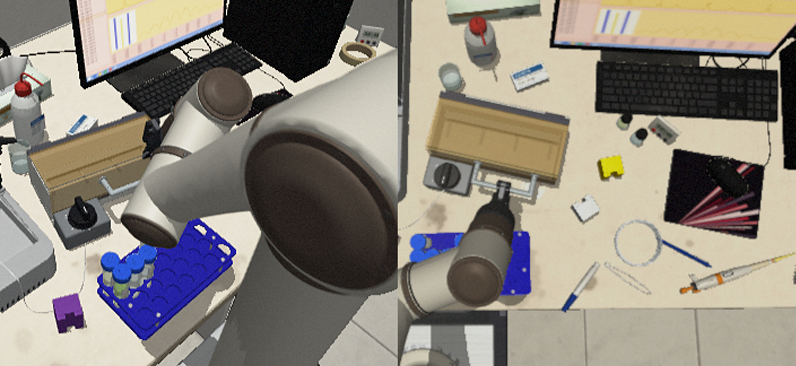

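Emit:
play_rows(
  series=[
    [4,0,2,0.12,0.47,0],
    [4,0,2,0.12,0.47,0],
    [4,0,0,0.12,0.47,0],
    [4,0,0,0.12,0.47,0],
    [4,0,0,0.12,0.47,0],
    [4,0,0,0.12,0.47,0],
    [4,0,0,0.12,0.47,0],
    [4,0,0,0.12,0.47,0],
    [0,0,0,0,0,0],
  ],
)

```text
clock: 3.62
position: [454.0, -186.8, 193.8]
ee_rot: [-0.617, 0.785, -0.035, 0.033]
contact_force: [0.3, -0.4, 0.3]
gripper_width: 38.4
grasp_force: 0.0
```

```bash
python3 - <<'E'
from h import *
st()
a=get_image('scene');b=get_image('top')
A=a['image'][180:300,190:350,::-1];B=b['image'][130:250,180:340,::-1]
for d,n in((a,'scene2'),(b,'top2')): np.savez('pics/%s.npz'%n,**{k:np.array(v) for k,v in d.items()})
cv2.imwrite('pics/c2.png',cv2.resize(np.hstack([A,B]),None,fx=2.5,fy=2.5,interpolation=cv2.INTER_CUBIC))
E
```

```text
t 3.62 p [ 454.  -186.8  193.8] z [ 0.096 -0.014 -0.995] y [-0.967  0.236 -0.096] F [ 0.3 -0.4  0.3] w 38.4 g 0.0 j [-0.05  0.18 -0.47  0.01 -0.83 -0.19]
```

View pics/c2.png

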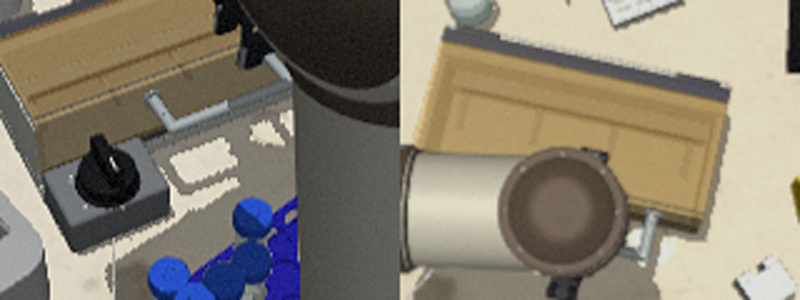

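Emit:
play_rows(
  series=[
    [-0.4,0,-11,0,0,0],
    [-0.4,0,-11,0,0,0],
    [-0.4,0,-11,0,0,0],
    [-0.4,0,-11,0,0,0],
    [-0.4,0,-11,0,0,0],
    [-0.4,0,-11,0,0,0],
    [-0.4,0,-10,0,0,0],
    [0,0,-10,0,0,0],
    [0,0,0,0,0,0],
  ],
)

```text
clock: 4.47
position: [445.7, -186.0, 105.4]
ee_rot: [-0.617, 0.786, -0.033, 0.032]
contact_force: [0.6, 0.6, -0.1]
gripper_width: 38.4
grasp_force: 0.0
```

Emit:
play_rows(
  series=[
    [0,0,0,0,0,0],
    [0,0,0,0,0,0],
    [0,0,0,0,0,0],
    [0,0,0,0,0,0],
  ],
  gripper=0.19,
)

```text
clock: 4.8
position: [448.4, -186.3, 107.6]
ee_rot: [-0.617, 0.785, -0.034, 0.034]
contact_force: [-1.1, -0.0, -0.8]
gripper_width: 16.2
grasp_force: 0.0
```

```bash
python3 - <<'E'
from h import *
st()
a=get_image('scene');b=get_image('top')
for d,n in((a,'scene3'),(b,'top3')): np.savez('pics/%s.npz'%n,**{k:np.array(v) for k,v in d.items()})
E
```

```text
t 4.8 p [ 448.4 -186.3  107.6] z [ 0.095 -0.013 -0.995] y [-0.967  0.236 -0.095] F [-1.1 -0.  -0.8] w 16.2 g 0.0 j [-0.05  0.29 -0.59  0.01 -0.6  -0.2 ]
```

Emit:
play_rows(
  series=[
    [0,0,0,0,0,0],
    [0,0,0,0,0,0],
    [0,0,0,0,0,0],
    [0,0,0,0,0,0],
  ],
  gripper=0,
)

```text
clock: 5.23
position: [449.3, -186.5, 107.4]
ee_rot: [-0.617, 0.785, -0.035, 0.034]
contact_force: [1.5, -1.8, 1.2]
gripper_width: 9.9
grasp_force: 58.4
```

```bash
python3 - <<'E'
from h import *
st()
E
```

```text
t 5.23 p [ 449.3 -186.5  107.4] z [ 0.096 -0.013 -0.995] y [-0.967  0.236 -0.097] F [ 1.5 -1.8  1.2] w 9.9 g 58.4 j [-0.05  0.29 -0.59  0.01 -0.6  -0.2 ]
```

```bash
cat >> h.py <<'E'
YAW=-.243
ex=np.array([np.cos(YAW),np.sin(YAW),0]);ey=np.array([-np.sin(YAW),np.cos(YAW),0]);ez=np.array([0,0,1.])
def hp(t): return (55-182*np.cos(t)-24*np.sin(t))*ex+(110+182*np.sin(t)-24*np.cos(t))*ez
def arc(a,b,n):
    T=np.linspace(a,b,n+1); P=np.array([hp(t) for t in T]); D=np.diff(P.round(0) if 0 else P,axis=0)
    c=np.round(np.cumsum(D,0),1); d=np.diff(np.vstack([0*c[:1],c]),axis=0)
    print([[*(round(float(v),1) for v in r),0,0,0] for r in d])
E
python3 -c "
from h import *
arc(.084,.75,14);arc(.75,1.5,15);arc(1.5,2.22,14)"
```

```text
[[-0.2, 0.0, 8.7, 0, 0, 0], [0.2, -0.0, 8.8, 0, 0, 0], [0.6, -0.2, 8.7, 0, 0, 0], [1.0, -0.2, 8.6, 0, 0, 0], [1.4, -0.4, 8.6, 0, 0, 0], [1.8, -0.4, 8.6, 0, 0, 0], [2.2, -0.5, 8.4, 0, 0, 0], [2.6, -0.7, 8.3, 0, 0, 0], [3.0, -0.7, 8.2, 0, 0, 0], [3.3, -0.8, 8.0, 0, 0, 0], [3.7, -1.0, 7.9, 0, 0, 0], [4.1, -1.0, 7.7, 0, 0, 0], [4.4, -1.1, 7.4, 0, 0, 0], [4.8, -1.1, 7.2, 0, 0, 0]]
[[5.3, -1.3, 7.3, 0, 0, 0], [5.7, -1.4, 7.1, 0, 0, 0], [6.1, -1.5, 6.7, 0, 0, 0], [6.3, -1.6, 6.5, 0, 0, 0], [6.7, -1.7, 6.1, 0, 0, 0], [6.9, -1.7, 5.7, 0, 0, 0], [7.2, -1.8, 5.4, 0, 0, 0], [7.5, -1.8, 5.0, 0, 0, 0], [7.7, -1.9, 4.6, 0, 0, 0], [7.9, -2.0, 4.2, 0, 0, 0], [8.1, -2.0, 3.8, 0, 0, 0], [8.3, -2.1, 3.4, 0, 0, 0], [8.5, -2.0, 3.0, 0, 0, 0], [8.5, -2.2, 2.5, 0, 0, 0], [8.7, -2.1, 2.0, 0, 0, 0]]
[[9.0, -2.2, 1.7, 0, 0, 0], [9.1, -2.3, 1.1, 0, 0, 0], [9.2, -2.3, 0.7, 0, 0, 0], [9.1, -2.2, 0.2, 0, 0, 0], [9.2, -2.3, -0.3, 0, 0, 0], [9.1, -2.3, -0.7, 0, 0, 0], [9.1, -2.2, -1.3, 0, 0, 0], [9.0, -2.2, -1.7, 0, 0, 0], [8.9, -2.3, -2.2, 0, 0, 0], [8.8, -2.1, -2.7, 0, 0, 0], [8.6, -2.2, -3.1, 0, 0, 0], [8.5, -2.1, -3.6, 0, 0, 0], [8.3, -2.0, -4.0, 0, 0, 0], [8.1, -2.0, -4.5, 0, 0, 0]]
```

Emit:
play_rows(
  series=[
    [-0.2,0,8.7,0,0,0],
    [0.2,0,8.8,0,0,0],
    [0.6,-0.2,8.7,0,0,0],
    [1,-0.2,8.6,0,0,0],
    [1.4,-0.4,8.6,0,0,0],
    [1.8,-0.4,8.6,0,0,0],
    [2.2,-0.5,8.4,0,0,0],
    [2.6,-0.7,8.3,0,0,0],
    [3,-0.7,8.2,0,0,0],
    [3.3,-0.8,8,0,0,0],
    [3.7,-1,7.9,0,0,0],
    [4.1,-1,7.7,0,0,0],
    [4.4,-1.1,7.4,0,0,0],
    [4.8,-1.1,7.2,0,0,0],
  ],
)

```text
clock: 6.4
position: [476.0, -193.1, 220.6]
ee_rot: [-0.617, 0.786, -0.028, 0.029]
contact_force: [-11.4, 8.2, 0.9]
gripper_width: 9.1
grasp_force: 58.5
```

```bash
python3 - <<'E'
from h import *
st()
E
```

```text
t 6.4 p [ 476.  -193.1  220.6] z [ 0.08  -0.008 -0.997] y [-0.968  0.238 -0.08 ] F [-11.4   8.2   0.9] w 9.1 g 58.5 j [-0.07  0.19 -0.37  0.   -0.93 -0.18]
```

Emit:
play_rows(
  series=[
    [3.3,-0.8,8.3,0,0,0],
    [4.2,-1,7.6,0,0,0],
    [6.1,-1.5,6.7,0,0,0],
    [6.3,-1.6,6.5,0,0,0],
    [6.7,-1.7,6.1,0,0,0],
    [6.9,-1.7,5.7,0,0,0],
    [7.2,-1.8,5.4,0,0,0],
    [7.5,-1.8,5,0,0,0],
    [7.7,-1.9,4.6,0,0,0],
    [7.9,-2,4.2,0,0,0],
    [8.1,-2,3.8,0,0,0],
    [8.3,-2.1,3.4,0,0,0],
    [8.5,-2,3,0,0,0],
    [8.5,-2.2,2.5,0,0,0],
    [8.7,-2.1,2,0,0,0],
  ],
)

```text
clock: 7.65
position: [587.6, -220.8, 302.6]
ee_rot: [-0.617, 0.785, -0.036, 0.034]
contact_force: [-4.4, 4.5, 9.5]
gripper_width: 9.4
grasp_force: 62.2
```

```bash
python3 - <<'E'
from h import *
st()
E
```

```text
t 7.65 p [ 587.6 -220.8  302.6] z [ 0.099 -0.015 -0.995] y [-0.967  0.235 -0.099] F [-4.4  4.5  9.5] w 9.4 g 62.2 j [-0.1   0.32  0.02  0.01 -1.17 -0.14]
```

Emit:
play_rows(
  series=[
    [9,-2.2,0.7,0,0,0],
    [9.1,-2.3,0.1,0,0,0],
    [9.2,-2.3,-0.3,0,0,0],
    [9.1,-2.2,-0.8,0,0,0],
    [9.2,-2.3,-0.3,0,0,0],
    [9.1,-2.3,-0.7,0,0,0],
    [9.1,-2.2,-1.3,0,0,0],
    [9,-2.2,-1.7,0,0,0],
    [8.9,-2.3,-2.2,0,0,0],
    [8.8,-2.1,-2.7,0,0,0],
    [8.6,-2.2,-3.1,0,0,0],
    [8.5,-2.1,-3.6,0,0,0],
  ],
)

```text
clock: 8.65
position: [698.5, -247.4, 288.3]
ee_rot: [-0.618, 0.784, -0.04, 0.037]
contact_force: [1.6, 5.8, 9.5]
gripper_width: 9.8
grasp_force: 67.7
```

```bash
python3 - <<'E'
from h import *
st()
E
```

```text
t 8.65 p [ 698.5 -247.4  288.3] z [ 0.108 -0.016 -0.994] y [-0.966  0.233 -0.109] F [1.6 5.8 9.5] w 9.8 g 67.7 j [-0.12  0.52  0.3   0.   -1.24 -0.12]
```

Emit:
play_rows(
  series=[
    [8.3,-2,-4.2,0,0,0],
    [8.1,-2,-4.5,0,0,0],
    [7,-1.7,-4.8,0,0,0],
    [0,0,0,0,0,0],
  ],
)

```text
clock: 8.98
position: [713.0, -250.7, 280.6]
ee_rot: [-0.618, 0.785, -0.032, 0.03]
contact_force: [-29.3, 19.3, 31.3]
gripper_width: 9.5
grasp_force: 71.6
```

```bash
python3 - <<'E'
from h import *
st()
E
```

```text
t 8.98 p [ 713.  -250.7  280.6] z [ 0.087 -0.013 -0.996] y [-0.969  0.233 -0.087] F [-29.3  19.3  31.3] w 9.5 g 71.6 j [-0.12  0.56  0.36  0.   -1.28 -0.11]
```

Emit:
play_rows(
  series=[
    [-5,1,2,0,0,0],
    [0,0,0,0,0,0],
    [0,0,0,0,0,0],
    [0,0,0,0,0,0],
  ],
  gripper=0.4,
)

```text
clock: 9.32
position: [713.6, -252.7, 269.7]
ee_rot: [-0.617, 0.786, -0.035, 0.033]
contact_force: [0.1, -0.3, 0.2]
gripper_width: 33.8
grasp_force: 0.0
```

Emit:
play_rows(
  series=[
    [0,0,10,0,0,0],
    [0,0,15,0,0,0],
    [0,0,20,0,0,0],
    [0,0,20,0,0,0],
    [-20,-5,5,0,0,0],
    [-35,-15,0,0,0,0],
    [-35,-15,0,0,0,0],
    [-35,-15,0,0,0,0],
    [-35,-15,0,0,0,0],
    [-35,-15,0,0,0,0],
    [-30,-15,0,0,0,0],
    [-25,-15,0,0,0,0],
    [-25,-20,0,0,0,0],
    [-20,-25,0,0,0,0],
    [-10,-30,0,0,0,0],
    [0,-35,0,0,0,0],
    [0,-35,0,0,0,0],
    [0,-35,0,0,0,0],
  ],
)

```text
clock: 10.82
position: [407.4, -544.4, 340.1]
ee_rot: [-0.617, 0.786, -0.034, 0.033]
contact_force: [0.8, 0.3, 0.2]
gripper_width: 34.1
grasp_force: 0.0
```

```bash
python3 - <<'E'
from h import *
st()
a=get_image('scene');b=get_image('top')
A=a['image'][120:280,165:365,::-1];B=b['image'][120:280,180:380,::-1]
for d,n in((a,'scene4'),(b,'top4')): np.savez('pics/%s.npz'%n,**{k:np.array(v) for k,v in d.items()})
cv2.imwrite('pics/c4.png',cv2.resize(np.hstack([A,B]),None,fx=2,fy=3,interpolation=cv2.INTER_CUBIC))
E
```

```text
t 10.82 p [ 407.4 -544.4  340.1] z [ 0.094 -0.014 -0.995] y [-0.967  0.237 -0.094] F [0.8 0.3 0.2] w 34.1 g 0.0 j [-0.71  0.41  0.27 -0.05 -1.35  0.48]
```

View pics/c4.png

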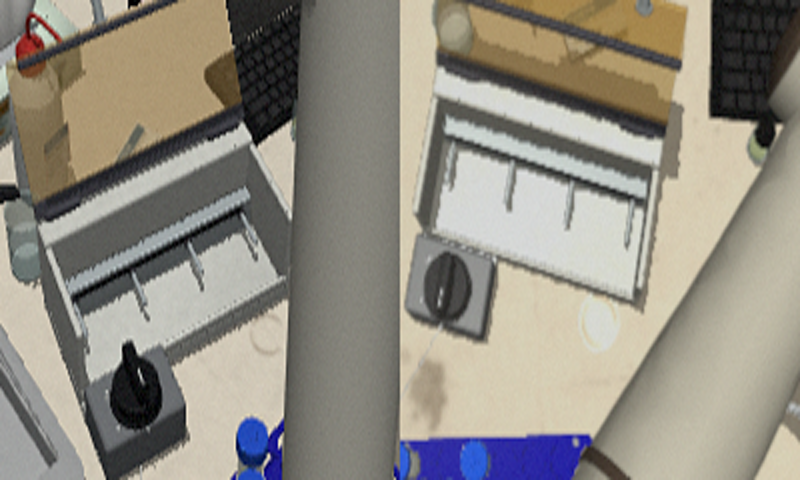

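```bash
python3 - <<'E'
from h import *
from scipy.optimize import least_squares
T=load('top4');S=load('scene4')
t=lambda u,v:(T,180+(u-400)/2,120+v/3)
s=lambda u,v:(S,165+u/2,120+v/3)
tt=[(450,187),(511,210),(569,228),(628,247)];ss=[(88,350),(147,318),(201,288),(256,256)]
for a,b in zip(tt,ss): print(tri(t(*a),s(*b)).round(1))
obs=[]
for a,b,y in zip(tt,ss,(123,41,-41,-123)): obs+=[(t(*a),(-32,y,40)),(s(*b),(-32,y,40))]
obs+=[(t(449,285),(-124,97,69)),(s(137,393),(-124,97,69))]
# sill outer corners right front, tub rear-left etc
obs+=[(t(641,303),(-78,-146,30))]
def W(p,q): c,n=np.cos(p[2]),np.sin(p[2]); return np.array([p[0]+c*q[0]-n*q[1],p[1]+n*q[0]+c*q[1],q[2]])
def f(p): return np.concatenate([np.array(proj(o[0],W(p,q)))-o[1:] for o,q in obs])
r=least_squares(f,[580,-182,-.24],loss='soft_l1',x_scale=[100,100,.1]);print(r.x,r.fun.reshape(-1,2).round(1).tolist())
print(proj(T,W(r.x,(10,0,54))))
E
```

```text
[582.4 -55.3  21.3]
[ 561.8 -137.2   19.9]
[ 544.6 -215.7   17.8]
[ 524.4 -295.5   22.3]
[ 5.80275360e+02 -1.80852093e+02 -2.26713510e-01] [[-1.4, 0.7], [0.3, -3.1], [-2.1, -0.6], [0.2, -3.5], [-1.1, -0.2], [1.3, -4.1], [-0.3, -0.0], [0.7, -3.6], [-1.0, 1.9], [0.7, -2.2], [-2.0, 0.5]]
(np.float64(251.6761127411536), np.float64(176.4222971091398))
```

Emit:
play_rows(
  series=[
    [-35,0,0,0,0,0],
    [-35,-10,0,0,0,0],
    [-35,-10,0,0,0,0],
    [-35,-20,0,0,0,0],
    [-35,-20,0,0,0,0],
    [-25,-20,0,0,0,0],
    [0,0,0,0,0,0],
  ],
)

```text
clock: 11.5
position: [203.4, -624.7, 339.5]
ee_rot: [-0.615, 0.787, -0.034, 0.032]
contact_force: [-0.0, -0.7, -0.2]
gripper_width: 34.0
grasp_force: 0.0
```

```bash
python3 - <<'E'
from h import *
st()
a=get_image('scene');b=get_image('top')
for d,n in((a,'scene5'),(b,'top5')): np.savez('pics/%s.npz'%n,**{k:np.array(v) for k,v in d.items()})
print(proj(a,[416,-373,54]),proj(b,[416,-373,54]))
u,v=map(int,proj(a,[416,-373,27]));u=min(u,455)
A=a['image'][v-50:v+50,u-55:u+55,::-1]
u,v=map(int,proj(b,[416,-373,27]))
B=b['image'][v-50:v+50,u-55:u+55,::-1];
cv2.imwrite('pics/c5.png',cv2.resize(np.hstack([A,B]),None,fx=3.6,fy=3.6,interpolation=cv2.INTER_CUBIC))
E
```

```text
t 11.5 p [ 203.4 -624.7  339.5] z [ 0.092 -0.014 -0.996] y [-0.966  0.242 -0.092] F [-0.  -0.7 -0.2] w 34.0 g 0.0 j [-1.04  0.38  0.23 -0.07 -1.36  0.81]
(np.float64(343.827422856599), np.float64(206.56201170388346)) (np.float64(326.00686477105523), np.float64(241.4942723175049))
```

View pics/c5.png

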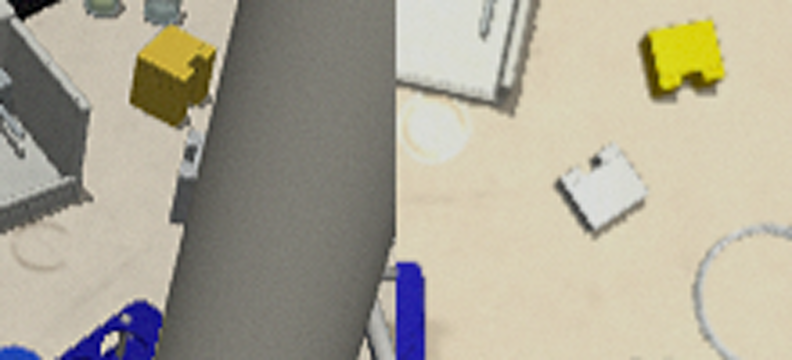

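```bash
python3 - <<'E'
from h import *
T=load('top4')
t=lambda u,v,z:atz(T,180+(u-400)/2,120+v/3,z)
for a,b,z in(((447,137),(647,192),54),((450,187),(628,247),43),((438,238),(641,303),30)):
    A=t(*a,z);B=t(*b,z);d=A-B;print(A.round(1),B.round(1),'yaw',np.arctan2(-d[0],d[1]),np.linalg.norm(d))
T5=load('top5');u,v=map(int,proj(T5,[416,-373,27]))
C=[atz(T5,u-55+(x-396)/3.6,v-50+y/3.6,54)[:2] for x,y in((558,183),(596,234),(645,190),(610,146))]
L,B,R,U=C;print(np.round(C,1),'c',np.mean(C,0))
for a,b in((L,B),(B,R),(R,U),(U,L)): print(np.linalg.norm(a-b),np.degrees(np.arctan2(*(b-a)[::-1])))
n=(L-B+U-R);print('slot dir deg',np.degrees(np.arctan2(n[1],n[0])))
# automated
im=T5['image'][v-30:v+32,u-20:u+25].astype(int)
m=((im.min(2)>185)&(im.max(2)-im.min(2)<18)).astype(np.uint8)
c=max(cv2.findContours(m,0,2)[0],key=cv2.contourArea);r=cv2.minAreaRect(c);print(r,atz(T5,r[0][0]+u-20,r[0][1]+v-30,54))
bx=cv2.boxPoints(r);P=[atz(T5,a+u-20,b+v-30,54)[:2] for a,b in bx];print(np.round(P,1))
E
```

```text
[621.1 -54.7  54. ] [ 567.7 -319.6   54. ] yaw -0.19891853957568548 270.28873477252284
[578.  -57.9  43. ] [ 520.9 -294.1   43. ] yaw -0.2369819361894882 243.05758576206304
[534.3 -40.6  30. ] [ 472.8 -310.9   30. ] yaw -0.22377412071619393 277.16363415342585
[[ 412.9 -342.1]
 [ 376.6 -367.8]
 [ 407.3 -403.8]
 [ 438.9 -380.2]] c [ 408.91144036 -373.45544077]
44.49960853025291 -144.7311205939539
47.33000068657241 -49.51415814898244
39.49709713916902 36.752179208460525
46.11703119121271 124.38406680171884
slot dir deg 35.966357115714644
((22.653844833374023, 31.23076629638672), (16.641006469726562, 17.473054885864258), 56.3099365234375) [ 411.53594352 -374.48642751   54.        ]
[[ 417.2 -344.2]
 [ 441.7 -382.5]
 [ 405.9 -404.7]
 [ 381.6 -366.6]]
```

Emit:
play_rows(
  series=[
    [17.2,20.9,-10,0.01,0.07,-0.57],
    [17.2,20.9,-10,0.01,0.07,-0.57],
    [17.2,20.9,-10,0.01,0.07,-0.57],
    [17.2,20.9,-10,0.01,0.07,-0.57],
    [17.2,20.9,-10,0.01,0.07,-0.57],
    [17.2,20.9,-10,0.01,0.07,-0.57],
    [17.2,20.9,-10,0.01,0.07,-0.57],
    [17.2,20.9,-10,0.01,0.07,-0.57],
    [17.2,20.9,-20,0.01,0.07,-0.57],
    [17.2,20.9,-20,0.01,0.07,-0.57],
    [17.2,20.9,-20,0.01,0.07,-0.57],
    [17.2,20.9,-20,0.01,0.07,-0.57],
    [0,0,-20,0,0,0],
    [0,0,0,0,0,0],
  ],
  gripper=0.82,
)

```text
clock: 12.77
position: [414.0, -367.6, 155.7]
ee_rot: [-0.305, 0.952, -0.009, -0.013]
contact_force: [-1.0, -0.2, -0.5]
gripper_width: 70.1
grasp_force: 0.0
```

```bash
python3 - <<'E'
from h import *
s=st();R=Ro.from_quat(s['ee_rot']).as_matrix();print(np.degrees(np.arctan2(R[1,1],R[0,1])))
a=get_image('scene')
np.savez('pics/scene6.npz',**{k:np.array(v) for k,v in a.items()})
u,v=map(int,proj(a,[410,-374,54]))
cv2.imwrite('pics/c6.png',cv2.resize(np.ascontiguousarray(a['image'][v-60:v+50,u-60:u+60,::-1]),None,fx=5,fy=5,interpolation=cv2.INTER_CUBIC))
E
```

```text
t 12.77 p [ 414.  -367.6  155.7] z [-0.02  -0.025 -0.999] y [-0.581  0.814 -0.008] F [-1.  -0.2 -0.5] w 70.1 g 0.0 j [-0.42  0.36 -0.32  0.04 -0.9  -0.56]
125.5573060773241
```

View pics/c6.png

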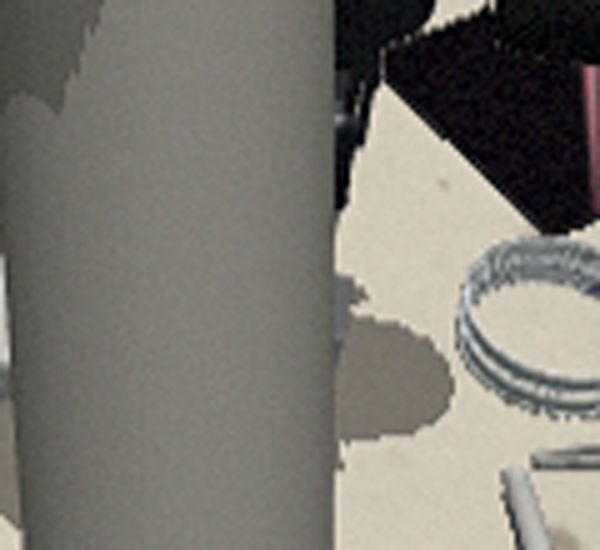

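Emit:
play_rows(
  series=[
    [-1,-2,-10,0.12,-0.1,0],
    [-1,-2,-10,0.12,-0.1,0],
    [-1,-1.5,-10,0,0,0],
    [-0.5,-1,-10,0,0,0],
    [0,0,-10,0,0,0],
    [0,0,-10,0,0,0],
    [0,0,-10,0,0,0],
    [0,0,-10,0,0,0],
    [0,0,-10,0,0,0],
    [0,0,-9,0,0,0],
    [0,0,0,0,0,0],
  ],
)

```text
clock: 13.73
position: [409.7, -377.0, 58.0]
ee_rot: [-0.303, 0.953, -0.001, 0.001]
contact_force: [0.0, -0.3, 0.0]
gripper_width: 69.9
grasp_force: 0.0
```

Emit:
play_rows(
  series=[
    [0,0,0,0,0,0],
    [0,0,0,0,0,0],
    [0,0,0,0,0,0],
    [0,0,0,0,0,0],
    [0,0,0,0,0,0],
    [0,0,0,0,0,0],
  ],
  gripper=0.4,
)

```text
clock: 14.23
position: [411.2, -377.8, 60.9]
ee_rot: [-0.303, 0.953, -0.003, 0.003]
contact_force: [0.6, 0.6, 2.8]
gripper_width: 46.6
grasp_force: 63.5
```

```bash
python3 - <<'E'
from h import *
s=st();R=Ro.from_quat(s['ee_rot']).as_matrix();print(np.degrees(np.arctan2(R[1,1],R[0,1])))
E
```

```text
t 14.23 p [ 411.2 -377.8   60.9] z [ 0.008 -0.004 -1.   ] y [-0.578  0.816 -0.008] F [0.6 0.6 2.8] w 46.6 g 63.5 j [-0.45  0.49 -0.4   0.   -0.68 -0.5 ]
125.31023790514188
```

```bash
python3 - <<'E'
from h import *
T=load('top4');S=load('scene4')
Y=-.237;ex=np.array([np.cos(Y),np.sin(Y),0]);ey=np.array([-np.sin(Y),np.cos(Y),0]);O=np.array([583,-181.6,0])
for x,z in((16,268),(139,219),(143,272),(40,110),(10,54)):
    for y in(-146,146):
        p=O+x*ex+y*ey+[0,0,z];u,v=proj(T,p);a,b=proj(S,p);print(x,z,y,'top',round(400+(u-180)*2),round((v-120)*3),'scene',round((a-165)*2),round((b-120)*3))
E
```

```text
16 268 -146 top 670 136 scene 267 1
16 268 146 top 413 52 scene 39 105
139 219 -146 top 687 2 scene 217 -28
139 219 146 top 446 -75 scene 8 62
143 272 -146 top 693 -27 scene 217 -82
143 272 146 top 440 -107 scene 1 7
40 110 -146 top 661 155 scene 248 130
40 110 146 top 437 81 scene 45 233
10 54 -146 top 652 202 scene 257 196
10 54 146 top 438 131 scene 57 302
```

Emit:
play_rows(
  series=[
    [0,0,6,0,0,0],
    [0,0,12,0,0,0],
    [0,0,20,0,0,0],
    [0,0,20,0,0,0],
    [0,0,20,0,0,-0.6],
    [0,0,20,0,0,-0.6],
    [0,0,20,0,0,-0.6],
    [0,0,2,0,0,-0.6],
  ],
)

```text
clock: 14.9
position: [412.1, -378.8, 184.4]
ee_rot: [-0.18, 0.984, -0.006, 0.005]
contact_force: [0.5, -0.9, -1.6]
gripper_width: 46.6
grasp_force: 63.1
```

Emit:
play_rows(
  series=[
    [12,16.9,0,0,0,-0.48],
    [12,16.9,0,0,0,-0.48],
    [12,16.9,0,0,0,-0.48],
    [12,16.9,0,0,0,-0.48],
    [12,16.9,0,0,0,-0.48],
    [12,16.9,0,0,0,-0.48],
    [12,16.9,0,0,0,-0.48],
    [12,16.9,0,0,0,-0.48],
    [12,16.9,0,0,0,-0.48],
    [12,16.9,0,0,0,-0.48],
    [12,16.9,0,0,0,-0.48],
    [12,16.9,0,0,0,-0.48],
    [0,0,0,0,0,0],
    [0,0,0,0,0,0],
  ],
)

```text
clock: 16.07
position: [554.6, -174.0, 179.8]
ee_rot: [0.118, 0.993, -0.004, 0.001]
contact_force: [0.7, 0.2, -2.4]
gripper_width: 46.7
grasp_force: 62.9
```

```bash
sed -i 's/^YAW=.*/YAW=-.237/' h.py; cat >> h.py <<'E'
O=np.array([583.,-181.9,0])
def rd():
    s=st();R=Ro.from_quat(s['ee_rot']).as_matrix();p=s['position']-O
    f=s['contact_force']
    print('reader xyz',(p@ex).round(1),(p@ey).round(1),p[2].round(1),'yang',np.degrees(np.arctan2(R[1,1],R[0,1])).round(2),'Fr',(f@ex).round(1),(f@ey).round(1))
E
python3 - <<'E'
from h import *
rd()
a=get_image('scene');b=get_image('top')
for d,n in((a,'scene7'),(b,'top7')): np.savez('pics/%s.npz'%n,**{k:np.array(v) for k,v in d.items()})
A=a['image'][120:280,165:365,::-1];B=b['image'][120:280,180:380,::-1]
cv2.imwrite('pics/c7.png',cv2.resize(np.hstack([A,B]),None,fx=2,fy=2,interpolation=cv2.INTER_CUBIC))
E
```

```text
t 16.07 p [ 554.6 -174.   179.8] z [ 0.    -0.008 -1.   ] y [ 0.234  0.972 -0.007] F [ 0.7  0.2 -2.4] w 46.7 g 62.9 j [-0.02  0.38 -0.22  0.01 -0.98 -1.79]
reader xyz -29.4 1.0 179.8 yang 76.45 Fr 0.6 0.4
```

View pics/c7.png

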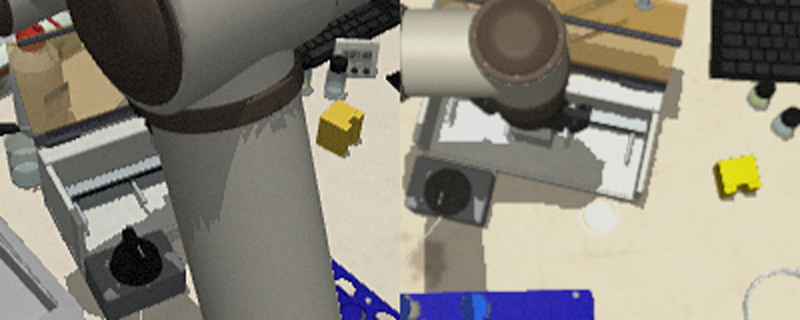

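Emit:
play_rows(
  series=[
    [0,0,-12,0,0,0],
    [0,0,-14,0,0,0],
    [0,0,-14,0,0,0],
    [0,0,-14,0,0,0],
    [0,0,-14,0,0,0],
    [0,0,-10,0,0,0],
    [0,0,-8,0,0,0],
    [0,0,-6,0,0,0],
    [0,0,-4,0,0,0],
    [0,0,-2,0,0,0],
    [0,0,0,0,0,0],
    [0,0,0,0,0,0],
  ],
)

```text
clock: 17.17
position: [555.1, -175.0, 82.8]
ee_rot: [0.119, 0.993, -0.004, 0.002]
contact_force: [-0.8, -0.2, -2.6]
gripper_width: 46.5
grasp_force: 63.0
```

```bash
python3 -c "
from h import *
rd()"
```

```text
t 17.17 p [ 555.1 -175.    82.8] z [ 0.003 -0.008 -1.   ] y [ 0.236  0.972 -0.007] F [-0.8 -0.2 -2.6] w 46.5 g 63.0 j [-0.02  0.49 -0.32  0.01 -0.76 -1.79]
reader xyz -28.7 0.2 82.8 yang 76.35 Fr -0.7 -0.4
```

Emit:
play_rows(
  series=[
    [0,0,-1,0,0,0],
    [0,0,-1,0,0,0],
    [0,0,-1,0,0,0],
    [3,-0.7,0,0,0,0],
    [3,-0.7,0,0,0,0],
    [2,-0.5,0,0,0,0],
    [2,-0.5,0,0,0,0],
    [1,-0.3,0,0,0,0],
    [1,-0.2,0,0,0,0],
    [1,-0.2,0,0,0,0],
    [0,0,0,0,0,0],
  ],
)

```text
clock: 18.08
position: [567.9, -178.1, 79.3]
ee_rot: [0.119, 0.993, -0.004, 0.001]
contact_force: [-0.3, -0.2, -2.6]
gripper_width: 46.6
grasp_force: 63.0
```

```bash
python3 -c "
from h import *
rd()"
```

```text
t 18.08 p [ 567.9 -178.1   79.3] z [ 0.002 -0.008 -1.   ] y [ 0.236  0.972 -0.007] F [-0.3 -0.2 -2.6] w 46.6 g 63.0 j [-0.03  0.51 -0.29  0.01 -0.77 -1.79]
reader xyz -15.6 0.2 79.3 yang 76.34 Fr -0.2 -0.2
```

Push on 1 mm per row to contact.

Emit:
play_rows(
  series=[
    [1,-0.2,0,0,0,0],
    [1,-0.3,0,0,0,0],
    [1,-0.2,0,0,0,0],
    [0,0,0,0,0,0],
  ],
)

```text
clock: 18.42
position: [569.8, -178.6, 79.1]
ee_rot: [0.119, 0.993, -0.004, 0.0]
contact_force: [-3.9, 1.0, -1.3]
gripper_width: 46.7
grasp_force: 63.2
```

Emit:
play_rows(
  series=[
    [1,-0.2,0,0,0,0],
    [1,-0.3,0,0,0,0],
    [0,0,0,0,0,0],
  ],
)

```text
clock: 18.67
position: [570.0, -178.7, 79.0]
ee_rot: [0.119, 0.993, -0.004, -0.002]
contact_force: [-7.0, 3.1, 3.0]
gripper_width: 46.5
grasp_force: 63.6
```

```bash
python3 -c "
from h import *
rd()"
```

```text
t 18.67 p [ 570.  -178.7   79. ] z [-0.005 -0.007 -1.   ] y [ 0.236  0.972 -0.008] F [-7.   3.1  3. ] w 46.5 g 63.6 j [-0.03  0.52 -0.28  0.01 -0.78 -1.79]
reader xyz -13.4 0.1 79.0 yang 76.34 Fr -7.5 1.4
```

Emit:
play_rows(
  series=[
    [0,0,-1,0,0,0],
    [0,0,-1,0,0,0],
    [0,0,0,0,0,0],
  ],
)

```text
clock: 18.92
position: [570.0, -178.7, 78.9]
ee_rot: [0.119, 0.993, -0.004, -0.002]
contact_force: [-10.8, 5.0, 12.2]
gripper_width: 46.7
grasp_force: 64.7
```

Emit:
play_rows(
  series=[
    [0,0,0,0,0,0],
    [0,0,0,0,0,0],
    [0,0,0,0,0,0],
    [0,0,0,0,0,0],
  ],
  gripper=0.7,
)

```text
clock: 19.25
position: [573.7, -179.4, 77.7]
ee_rot: [0.119, 0.993, -0.004, 0.002]
contact_force: [-0.1, 0.1, -0.4]
gripper_width: 60.2
grasp_force: 0.0
```

Emit:
play_rows(
  series=[
    [0,0,6,0,0,0],
    [0,0,12,0,0,0],
    [0,0,15,0,0,0],
    [0,0,10,0,0,0],
    [0,0,0,0,0,0],
  ],
)

```text
clock: 19.67
position: [574.6, -179.5, 123.2]
ee_rot: [0.119, 0.993, -0.004, 0.004]
contact_force: [-0.5, -0.1, -0.1]
gripper_width: 59.6
grasp_force: 0.0
```

Emit:
play_rows(
  series=[
    [-12,2.9,0,0,0,0],
    [-12,2.9,0,0,0,0],
    [-12,2.9,0,0,0,0],
    [-12,2.9,0,0,0,0],
    [0,0,-15,0,0,0],
    [0,0,-15,0,0,0],
    [0,0,-15,0,0,0],
    [0,0,-12,0,0,0],
    [0,0,-3,0,0,0],
    [0,0,0,0,0,0],
  ],
  gripper=0,
)

```text
clock: 20.5
position: [524.0, -167.6, 59.1]
ee_rot: [0.119, 0.993, -0.004, -0.0]
contact_force: [-0.9, 0.7, -0.1]
gripper_width: -0.0
grasp_force: 0.0
```

```bash
python3 -c "
from h import *
rd()"
```

```text
t 20.5 p [ 524.  -167.6   59.1] z [-0.001 -0.008 -1.   ] y [ 0.236  0.972 -0.008] F [-0.9  0.7 -0.1] w -0.0 g 0.0 j [-0.01  0.48 -0.42  0.01 -0.67 -1.81]
reader xyz -60.7 0.1 59.1 yang 76.33 Fr -1.1 0.4
```

Emit:
play_rows(
  series=[
    [3,-0.7,0,0,0,0],
    [3,-0.7,0,0,0,0],
    [3,-0.7,0,0,0,0],
    [2,-0.5,0,0,0,0],
    [2,-0.5,0,0,0,0],
    [1,-0.2,0,0,0,0],
    [1,-0.2,0,0,0,0],
    [0,0,0,0,0,0],
  ],
)

```text
clock: 21.17
position: [539.1, -171.1, 60.2]
ee_rot: [0.119, 0.993, -0.004, 0.0]
contact_force: [-1.7, 0.5, 1.8]
gripper_width: -0.0
grasp_force: 0.9
```

Emit:
play_rows(
  series=[
    [1,-0.2,0,0,0,0],
    [1,-0.3,0,0,0,0],
    [1,-0.2,0,0,0,0],
    [0,0,0,0,0,0],
  ],
)

```text
clock: 21.5
position: [539.4, -171.5, 59.9]
ee_rot: [0.119, 0.993, -0.004, -0.003]
contact_force: [-7.4, 2.7, 6.5]
gripper_width: -0.1
grasp_force: 4.1
```

```bash
python3 -c "
from h import *
rd()"
```

```text
t 21.5 p [ 539.4 -171.5   59.9] z [-0.006 -0.007 -1.   ] y [ 0.237  0.971 -0.008] F [-7.4  2.7  6.5] w -0.1 g 4.1 j [-0.02  0.5  -0.37  0.01 -0.7  -1.8 ]
reader xyz -44.8 -0.1 59.9 yang 76.29 Fr -7.8 0.8
```

Emit:
play_rows(
  series=[
    [1,-0.2,0,0,0,0],
    [1,-0.2,0,0,0,0],
    [0,0,0,0,0,0],
    [-5,1.2,0,0,0,0],
    [-8,2,0,0,0,0],
    [0,0,5,0,0,0],
  ],
)

```text
clock: 22.0
position: [530.2, -168.7, 64.6]
ee_rot: [0.119, 0.993, -0.004, 0.0]
contact_force: [-0.3, 0.6, 0.0]
gripper_width: -0.1
grasp_force: 0.0
```

Emit:
play_rows(
  series=[
    [0,0,18,0,0,0.93],
    [0,0,18,0,0,0.93],
    [0,0,18,0,0,0.93],
    [0,0,18,0,0,0.93],
    [0,0,18,0,0,0.93],
    [0,0,18,0,0,0.93],
    [0,0,18,0,0,0.93],
    [0,0,18,0,0,0.93],
    [0,0,18,0,0,0.93],
    [0,0,18,0,0,0.93],
    [0,0,18,0,0,0.93],
    [0,0,18,0,0,0.93],
    [0,0,18,0,0,0.93],
    [0,0,18,0,0,0.93],
    [0,0,18,0,0,0.93],
    [0,0,18,0,0,0.93],
  ],
  gripper=0.4,
)

```text
clock: 23.33
position: [532.0, -169.0, 355.0]
ee_rot: [-0.615, 0.788, -0.003, 0.004]
contact_force: [0.6, 1.0, 0.4]
gripper_width: 34.1
grasp_force: 0.0
```

```bash
python3 -c "
from h import *
rd()"
```

```text
t 23.33 p [ 532. -169.  355.] z [ 0.01   0.001 -1.   ] y [-0.97   0.243 -0.009] F [0.6 1.  0.4] w 34.1 g 0.0 j [-0.02  0.21  0.01 -0.   -1.36 -0.23]
reader xyz -52.6 0.5 355.0 yang 165.91 Fr 0.3 1.1
```

Emit:
play_rows(
  series=[
    [20,-9.1,0,-0.02,-0.08,0],
    [20,-9.1,0,-0.02,-0.08,0],
    [20,-9.1,0,-0.02,-0.08,0],
    [20,-9.1,0,-0.02,-0.08,0],
    [20,-9.1,0,-0.02,-0.08,0],
    [20,-9.1,0,-0.02,-0.08,0],
    [20,-9.1,0,-0.02,-0.08,0],
    [20,-9.1,0,-0.02,-0.08,0],
    [20,-9.2,0,-0.02,-0.08,0],
    [0,0,0,0,0,0],
    [0,0,0,0,0,0],
  ],
)

```text
clock: 24.25
position: [712.4, -251.4, 352.0]
ee_rot: [-0.612, 0.789, -0.032, 0.027]
contact_force: [-0.6, 0.8, -0.4]
gripper_width: 33.9
grasp_force: 0.0
```

```bash
python3 -c "
from h import *
rd()
a=get_image('scene');b=get_image('top')
for d,n in((a,'scene8'),(b,'top8')): np.savez('pics/%s.npz'%n,**{k:np.array(v) for k,v in d.items()})
A=a['image'][100:260,165:365,::-1];B=b['image'][100:260,180:380,::-1]
cv2.imwrite('pics/c8.png',cv2.resize(np.hstack([A,B]),None,fx=2,fy=2,interpolation=cv2.INTER_CUBIC))
"
```

```text
t 24.25 p [ 712.4 -251.4  352. ] z [ 0.082 -0.017 -0.996] y [-0.965  0.248 -0.084] F [-0.6  0.8 -0.4] w 33.9 g 0.0 j [-0.12  0.55  0.5   0.01 -1.44 -0.13]
reader xyz 142.1 -37.1 352.0 yang 165.59 Fr -0.7 0.6
```

View pics/c8.png

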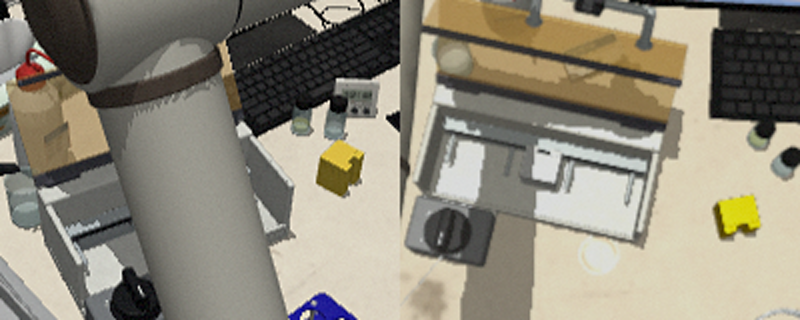

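Emit:
play_rows(
  series=[
    [0,0,-12,0,0,0],
    [0,0,-14,0,0,0],
    [0,0,-14,0,0,0],
    [0,0,-14,0,0,0],
    [0,0,-12,0,0,0],
    [0,0,-9,0,0,0],
    [0,0,0,0,0,0],
  ],
)

```text
clock: 24.93
position: [710.5, -250.4, 276.7]
ee_rot: [-0.613, 0.789, -0.031, 0.027]
contact_force: [-0.2, -0.1, -1.1]
gripper_width: 34.5
grasp_force: 0.0
```

Emit:
play_rows(
  series=[
    [0,0,0,0,0,0],
    [0,0,0,0,0,0],
    [0,0,0,0,0,0],
    [0,0,0,0,0,0],
    [0,0,0,0,0,0],
  ],
  gripper=0,
)

```text
clock: 25.35
position: [712.3, -251.1, 280.2]
ee_rot: [-0.613, 0.789, -0.034, 0.029]
contact_force: [-0.2, 1.0, 3.3]
gripper_width: 10.1
grasp_force: 58.6
```

```bash
python3 -c "
from h import *
rd()
arc(2.2,1.5,14);arc(1.5,.75,15);arc(.75,-.03,16)"
```

```text
t 25.35 p [ 712.3 -251.1  280.2] z [ 0.086 -0.018 -0.996] y [-0.965  0.247 -0.088] F [-0.2  1.   3.3] w 10.1 g 58.6 j [-0.12  0.56  0.35  0.01 -1.27 -0.13]
reader xyz 142.0 -36.9 280.2 yang 165.65 Fr -0.4 1.0
[[-7.9, 1.9, 4.2, 0, 0, 0], [-8.2, 2.0, 3.8, 0, 0, 0], [-8.3, 2.0, 3.3, 0, 0, 0], [-8.4, 2.0, 2.9, 0, 0, 0], [-8.6, 2.1, 2.5, 0, 0, 0], [-8.7, 2.1, 2.0, 0, 0, 0], [-8.8, 2.1, 1.6, 0, 0, 0], [-8.9, 2.2, 1.1, 0, 0, 0], [-8.9, 2.1, 0.7, 0, 0, 0], [-8.9, 2.2, 0.2, 0, 0, 0], [-8.9, 2.1, -0.2, 0, 0, 0], [-8.9, 2.2, -0.7, 0, 0, 0], [-8.9, 2.1, -1.2, 0, 0, 0], [-8.7, 2.1, -1.6, 0, 0, 0]]
[[-8.7, 2.1, -2.1, 0, 0, 0], [-8.6, 2.1, -2.5, 0, 0, 0], [-8.4, 2.0, -2.9, 0, 0, 0], [-8.3, 2.0, -3.4, 0, 0, 0], [-8.1, 2.0, -3.8, 0, 0, 0], [-8.0, 1.9, -4.2, 0, 0, 0], [-7.7, 1.9, -4.6, 0, 0, 0], [-7.5, 1.8, -5.0, 0, 0, 0], [-7.2, 1.7, -5.4, 0, 0, 0], [-6.9, 1.7, -5.8, 0, 0, 0], [-6.7, 1.6, -6.1, 0, 0, 0], [-6.4, 1.5, -6.4, 0, 0, 0], [-6.0, 1.5, -6.8, 0, 0, 0], [-5.7, 1.4, -7.0, 0, 0, 0], [-5.4, 1.3, -7.3, 0, 0, 0]]
[[-4.9, 1.2, -7.4, 0, 0, 0], [-4.5, 1.1, -7.7, 0, 0, 0], [-4.1, 1.0, -7.8, 0, 0, 0], [-3.8, 0.9, -8.1, 0, 0, 0], [-3.4, 0.8, -8.2, 0, 0, 0], [-3.0, 0.7, -8.4, 0, 0, 0], [-2.6, 0.6, -8.6, 0, 0, 0], [-2.1, 0.6, -8.6, 0, 0, 0], [-1.8, 0.4, -8.8, 0, 0, 0], [-1.4, 0.3, -8.8, 0, 0, 0], [-0.9, 0.2, -8.9, 0, 0, 0], [-0.5, 0.2, -9.0, 0, 0, 0], [-0.1, 0.0, -8.9, 0, 0, 0], [0.4, -0.1, -9.0, 0, 0, 0], [0.7, -0.2, -8.9, 0, 0, 0], [1.2, -0.3, -8.8, 0, 0, 0]]
```

Emit:
play_rows(
  series=[
    [-7.9,1.9,4.2,0,0,0],
    [-8.2,2,3.8,0,0,0],
    [-8.3,2,3.3,0,0,0],
    [-8.4,2,2.9,0,0,0],
    [-8.6,2.1,2.5,0,0,0],
    [-8.7,2.1,2,0,0,0],
    [-8.8,2.1,1.6,0,0,0],
    [-8.9,2.2,1.1,0,0,0],
    [-8.9,2.1,0.7,0,0,0],
    [-8.9,2.2,0.2,0,0,0],
    [-8.9,2.1,-0.2,0,0,0],
    [-8.9,2.2,-0.7,0,0,0],
    [-8.9,2.1,-1.2,0,0,0],
    [-8.7,2.1,-1.6,0,0,0],
  ],
)

```text
clock: 26.52
position: [592.9, -222.5, 301.3]
ee_rot: [-0.613, 0.789, -0.037, 0.031]
contact_force: [2.2, -0.7, 7.6]
gripper_width: 9.5
grasp_force: 61.3
```

```bash
python3 -c "
from h import *
rd()"
```

```text
t 26.52 p [ 592.9 -222.5  301.3] z [ 0.094 -0.021 -0.995] y [-0.964  0.246 -0.096] F [ 2.2 -0.7  7.6] w 9.5 g 61.3 j [-0.1   0.33  0.03  0.01 -1.18 -0.15]
reader xyz 19.2 -37.2 301.3 yang 165.69 Fr 2.4 -0.2
```

Emit:
play_rows(
  series=[
    [-8.7,2.1,-2.1,0,0,0],
    [-8.6,2.1,-2.5,0,0,0],
    [-8.4,2,-2.9,0,0,0],
    [-8.3,2,-3.4,0,0,0],
    [-8.1,2,-3.8,0,0,0],
    [-8,1.9,-4.2,0,0,0],
    [-7.7,1.9,-4.6,0,0,0],
    [-7.5,1.8,-5,0,0,0],
    [-7.2,1.7,-5.4,0,0,0],
    [-6.9,1.7,-5.8,0,0,0],
    [-6.7,1.6,-6.1,0,0,0],
    [-6.4,1.5,-6.4,0,0,0],
    [-6,1.5,-6.8,0,0,0],
    [-5.7,1.4,-7,0,0,0],
    [-5.4,1.3,-7.3,0,0,0],
  ],
)

```text
clock: 27.77
position: [480.6, -195.5, 223.4]
ee_rot: [-0.613, 0.789, -0.033, 0.028]
contact_force: [1.4, -4.2, 2.4]
gripper_width: 9.8
grasp_force: 64.1
```

```bash
python3 -c "
from h import *
rd()"
```

```text
t 27.77 p [ 480.6 -195.5  223.4] z [ 0.084 -0.018 -0.996] y [-0.965  0.247 -0.085] F [ 1.4 -4.2  2.4] w 9.8 g 64.1 j [-0.07  0.19 -0.36  0.02 -0.93 -0.19]
reader xyz -96.4 -37.3 223.4 yang 165.62 Fr 2.3 -3.7
```

Emit:
play_rows(
  series=[
    [-4.9,1.2,-7.4,0,0,0],
    [-4.5,1.1,-7.7,0,0,0],
    [-4.1,1,-7.8,0,0,0],
    [-3.8,0.9,-8.1,0,0,0],
    [-3.4,0.8,-8.2,0,0,0],
    [-3,0.7,-8.4,0,0,0],
    [-2.6,0.6,-8.6,0,0,0],
    [-2.1,0.6,-8.6,0,0,0],
    [-1.8,0.4,-8.8,0,0,0],
    [-1.4,0.3,-8.8,0,0,0],
    [-0.9,0.2,-8.9,0,0,0],
    [-0.5,0.2,-9,0,0,0],
    [-0.1,0,-8.9,0,0,0],
    [0.4,-0.1,-8.5,0,0,0],
  ],
)

```text
clock: 28.93
position: [449.3, -187.7, 105.5]
ee_rot: [-0.613, 0.789, -0.033, 0.028]
contact_force: [2.6, -6.6, 3.5]
gripper_width: 9.7
grasp_force: 60.4
```

```bash
python3 -c "
from h import *
rd()"
```

```text
t 28.93 p [ 449.3 -187.7  105.5] z [ 0.086 -0.018 -0.996] y [-0.965  0.247 -0.087] F [ 2.6 -6.6  3.5] w 9.7 g 60.4 j [-0.05  0.3  -0.59  0.02 -0.6  -0.22]
reader xyz -128.6 -37.1 105.5 yang 165.64 Fr 4.1 -5.8
```

Emit:
play_rows(
  series=[
    [0.5,-0.1,-4,0,0,0],
    [0.5,-0.1,-4,0,0,0],
    [0.5,-0.1,-3,0,0,0],
    [0,0,-2,0,0,0],
    [0,0,0,0,0,0],
  ],
)

```text
clock: 29.35
position: [450.2, -188.0, 97.4]
ee_rot: [-0.613, 0.789, -0.033, 0.028]
contact_force: [-12.0, 2.0, 40.5]
gripper_width: 9.8
grasp_force: 63.8
```

Emit:
play_rows(
  series=[
    [0,0,-1.5,0,0,0],
    [0,0,-1.5,0,0,0],
    [0,0,-1,0,0,0],
    [0,0,0,0,0,0],
  ],
)

```text
clock: 29.68
position: [450.3, -188.1, 95.5]
ee_rot: [-0.614, 0.788, -0.034, 0.028]
contact_force: [-16.3, 3.7, 55.8]
gripper_width: 9.9
grasp_force: 68.2
```

```bash
python3 -c "
from h import *
rd()"
```

```text
t 29.68 p [ 450.3 -188.1   95.5] z [ 0.086 -0.02  -0.996] y [-0.966  0.244 -0.088] F [-16.3   3.7  55.8] w 9.9 g 68.2 j [-0.05  0.31 -0.6   0.03 -0.57 -0.22]
reader xyz -127.5 -37.2 95.5 yang 165.8 Fr -16.7 -0.3
```

Emit:
play_rows(
  series=[
    [0,0,0,0,0,0],
    [0,0,0,0,0,0],
    [0,0,0,0,0,0],
    [0,0,6,0,0,0],
    [0,0,14,0,0,0],
    [0,0,20,0,0,0],
    [0,0,20,0,0,0],
    [0,0,25,0,0,0],
  ],
  gripper=0.4,
)

```text
clock: 30.35
position: [448.4, -187.2, 172.8]
ee_rot: [-0.612, 0.79, -0.03, 0.026]
contact_force: [-0.2, 0.1, -0.8]
gripper_width: 34.3
grasp_force: 0.0
```

Emit:
play_rows(
  series=[
    [2.2,8,0,0.01,0.05,0.94],
    [2.2,8,0,0.01,0.05,0.94],
    [2.2,8,0,0.01,0.05,0.94],
    [2.2,8,0,0.01,0.05,0.94],
    [2.2,8,0,0.01,0.05,0.94],
    [2.2,8,0,0.01,0.05,0.94],
    [2.2,8,0,0.01,0.05,0.94],
    [2.2,8,0,0.01,0.05,0.94],
    [2.2,8,0,0.01,0.05,0.94],
    [2.2,8,0,0.01,0.05,0.94],
    [2.2,8,0,0.01,0.05,0.94],
    [2.2,8,0,0.01,0.05,0.94],
    [2.2,8,0,0.01,0.05,0.94],
    [2.2,8,0,0.01,0.05,0.94],
    [2.2,8,0,0.01,0.05,0.94],
    [2.2,8,0,0.01,0.05,0.94],
    [0,0,0,0,0,0],
  ],
  gripper=0.5,
)

```text
clock: 31.77
position: [485.1, -58.6, 172.9]
ee_rot: [0.992, -0.122, -0.027, -0.017]
contact_force: [-0.2, 1.1, -0.1]
gripper_width: 42.7
grasp_force: 0.0
```

```bash
python3 -c "
from h import *
rd()
a=get_image('scene');b=get_image('top')
for d,n in((a,'scene9'),(b,'top9')): np.savez('pics/%s.npz'%n,**{k:np.array(v) for k,v in d.items()})
"
```

```text
t 31.77 p [485.1 -58.6 172.9] z [-0.05   0.041 -0.998] y [-0.244 -0.97  -0.027] F [-0.2  1.1 -0.1] w 42.7 g 0.0 j [ 0.18  0.26 -0.38 -0.06 -0.97  1.18]
reader xyz -124.1 96.9 172.9 yang -104.1 Fr -0.5 1.0
```

Emit:
play_rows(
  series=[
    [0,0,-8,-0.2,-0.24,0.04],
    [0,0,-10,-0.19,-0.24,0.04],
    [0,0,-12,0,0,0],
    [0,0,-12,0,0,0],
    [0,0,-12,0,0,0],
    [0,0,-8,0,0,0],
    [0,0,-6,0,0,0],
    [0,0,-4,0,0,0],
    [0,0,-2,0,0,0],
    [0,0,0,0,0,0],
    [0,0,0,0,0,0],
  ],
)

```text
clock: 32.78
position: [485.4, -59.7, 100.2]
ee_rot: [0.993, -0.12, 0.002, -0.0]
contact_force: [0.5, -0.3, 0.3]
gripper_width: 42.7
grasp_force: 0.0
```

```bash
python3 -c "
from h import *
rd()
"
```

```text
t 32.78 p [485.4 -59.7 100.2] z [ 0.004 -0.    -1.   ] y [-0.238 -0.971 -0.001] F [ 0.5 -0.3  0.3] w 42.7 g 0.0 j [ 0.21  0.34 -0.53  0.   -0.7   1.12]
reader xyz -123.5 95.9 100.2 yang -103.74 Fr 0.6 -0.2
```

Grip the knob.

Emit:
play_rows(
  series=[
    [0,0,-2,0,0,0],
    [0,0,0,0,0,0],
    [0,0,0,0,0,0],
    [0,0,0,0,0,0],
    [0,0,0,0,0,0],
    [0,0,0,0,0,0],
  ],
  gripper=0,
)

```text
clock: 33.28
position: [486.1, -57.2, 98.7]
ee_rot: [0.993, -0.12, 0.003, -0.002]
contact_force: [-2.3, 13.3, 3.6]
gripper_width: 12.9
grasp_force: 61.1
```

```bash
python3 -c "
from h import *
rd()
"
```

```text
t 33.28 p [486.1 -57.2  98.7] z [ 0.006  0.003 -1.   ] y [-0.237 -0.971 -0.005] F [-2.3 13.3  3.6] w 12.9 g 61.1 j [ 0.21  0.34 -0.53 -0.   -0.7   1.12]
reader xyz -123.4 98.5 98.7 yang -103.73 Fr -5.3 12.4
```

Emit:
play_rows(
  series=[
    [0.5,2,0,0,0,0],
    [0,0,-3,0,0,0],
    [0,0,-3,0,0,0],
    [0,0,-3,0,0,0],
    [0,0,0,0,0,0],
    [0,0,0,0,0,0],
  ],
)

```text
clock: 33.78
position: [486.3, -56.9, 91.5]
ee_rot: [0.993, -0.119, 0.003, -0.0]
contact_force: [-8.0, 9.0, 20.1]
gripper_width: 12.8
grasp_force: 63.5
```

```bash
python3 -c "
from h import *
rd()
"
```

```text
t 33.78 p [486.3 -56.9  91.5] z [ 0.005  0.    -1.   ] y [-0.236 -0.972 -0.002] F [-8.   9.  20.1] w 12.8 g 63.5 j [ 0.22  0.35 -0.54  0.   -0.68  1.11]
reader xyz -123.3 98.8 91.5 yang -103.67 Fr -9.9 6.8
```

Emit:
play_rows(
  series=[
    [-0.3,0.5,0,0,0,-0.5],
    [0,0,0,0,0,-1],
    [0,0,0,0,0,-1],
    [0,0,0,0,0,-1],
    [0,0,0,0,0,-1],
    [0,0,0,0,0,-1],
    [0,0,0,0,0,-1],
    [0,0,0,0,0,-1],
    [0,0,0,0,0,-1],
    [0,0,0,0,0,-1],
    [0,0,0,0,0,-0.5],
    [0,0,0,0,0,0],
    [0,0,0,0,0,0],
  ],
)

```text
clock: 34.87
position: [485.7, -56.8, 91.5]
ee_rot: [0.8, -0.6, 0.002, 0.0]
contact_force: [-6.1, 6.0, 19.6]
gripper_width: 12.9
grasp_force: 63.4
```

```bash
python3 -c "
from h import *
rd();print(read_state()['wrist_torque'])
"
```

```text
t 34.87 p [485.7 -56.8  91.5] z [ 0.002 -0.003 -1.   ] y [-0.96  -0.281 -0.002] F [-6.1  6.  19.6] w 12.9 g 63.4 j [ 0.22  0.35 -0.54  0.01 -0.68  0.06]
reader xyz -124.0 98.7 91.5 yang -163.68 Fr -7.4 4.4
[ 1.79006279  2.22035819 -0.03580295]
```

Emit:
play_rows(
  series=[
    [0,0,2,0,0,0],
    [0,0,2,0,0,0],
    [0,0,2,0,0,0],
    [0,0,2,0,0,0],
    [0,0,1,0,0,0],
    [0,0,0,0,0,0],
  ],
)

```text
clock: 35.37
position: [485.5, -56.8, 98.4]
ee_rot: [0.8, -0.6, 0.001, 0.0]
contact_force: [-0.3, 5.1, 3.8]
gripper_width: 12.8
grasp_force: 61.0
```

Emit:
play_rows(
  series=[
    [0,0,0,0,0,0],
    [0,0,0,0,0,0],
    [0,0,0,0,0,0],
    [0,0,0,0,0,0],
  ],
  gripper=0.5,
)

```text
clock: 35.7
position: [485.1, -57.6, 97.6]
ee_rot: [0.8, -0.6, 0.001, 0.001]
contact_force: [0.5, -0.5, -0.7]
gripper_width: 42.4
grasp_force: 0.0
```

Emit:
play_rows(
  series=[
    [0,0,8,0,0,0],
    [0,0,15,0,0,0],
    [0,0,20,0,0,0],
    [0,0,25,0,0,0],
    [-15,20,25,0,0,0],
    [-30,25,20,0,0,0],
    [-30,25,20,0,0,0],
    [-35,20,20,0,0,0],
    [0,0,0,0,0,0],
  ],
)

```text
clock: 36.45
position: [378.4, 30.5, 251.5]
ee_rot: [0.802, -0.598, 0.003, -0.003]
contact_force: [0.7, 0.1, -0.7]
gripper_width: 42.9
grasp_force: 0.0
```

```bash
python3 -c "
from h import *
rd()
a=get_image('scene');b=get_image('top')
for d,n in((a,'scene10'),(b,'top10')): np.savez('pics/%s.npz'%n,**{k:np.array(v) for k,v in d.items()})
A=a['image'][130:285,165:325,::-1];B=b['image'][130:285,175:335,::-1]
cv2.imwrite('pics/c10.png',cv2.resize(np.hstack([A,B]),None,fx=2.5,fy=2.5,interpolation=cv2.INTER_CUBIC))
"
```

```text
t 36.45 p [378.4  30.5 251.5] z [ 0.008  0.001 -1.   ] y [-0.959 -0.285 -0.008] F [ 0.7  0.1 -0.7] w 42.9 g 0.0 j [ 0.52 -0.05 -0.55  0.   -1.07 -0.23]
reader xyz -248.8 158.4 251.5 yang -163.44 Fr 0.6 0.3
```

View pics/c10.png

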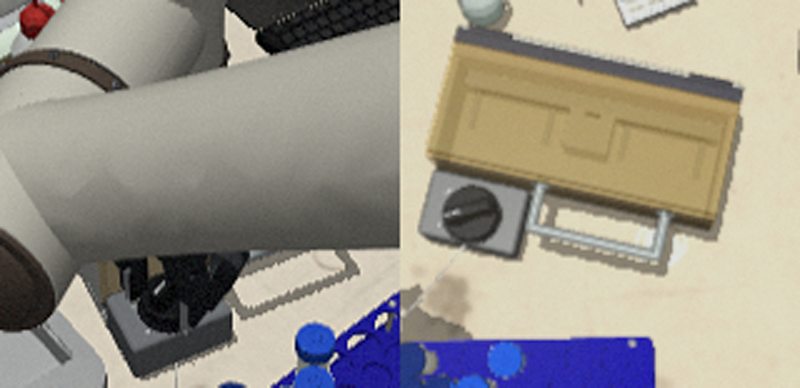

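Emit:
play_rows(
  series=[
    [6,-18.1,0,-0.02,-0.07,-0.43],
    [6,-18.1,0,-0.02,-0.07,-0.43],
    [6,-18.1,0,-0.02,-0.07,-0.43],
    [6,-18.1,0,-0.02,-0.07,-0.43],
    [6,-18.1,0,-0.02,-0.07,-0.43],
    [6,-18.1,0,-0.02,-0.07,-0.43],
    [6,-18.1,0,-0.02,-0.07,-0.43],
    [6,-18.1,0,-0.02,-0.07,-0.43],
    [6,-18.1,0,-0.02,-0.07,-0.43],
    [6,-18.1,0,-0.02,-0.07,-0.43],
    [6,-18.1,0,-0.02,-0.07,-0.43],
    [6,-18.1,0,-0.02,-0.07,-0.43],
    [0,0,-25,0,0,0],
    [0,0,-25,0,0,0],
    [0,0,-26,0,0,0],
    [0,0,0,0,0,0],
    [0,0,0,0,0,0],
  ],
  gripper=0.42,
)

```text
clock: 37.97
position: [452.3, -189.4, 169.8]
ee_rot: [-0.61, 0.791, -0.042, 0.013]
contact_force: [-0.1, -0.3, 1.4]
gripper_width: 36.0
grasp_force: 0.0
```

```bash
python3 -c "
from h import *
rd()"
```

```text
t 37.97 p [ 452.3 -189.4  169.8] z [ 0.071 -0.051 -0.996] y [-0.964  0.253 -0.082] F [-0.1 -0.3  1.4] w 36.0 g 0.0 j [-0.04  0.21 -0.52  0.07 -0.77 -0.27]
reader xyz -125.3 -38.0 169.8 yang 165.28 Fr -0.0 -0.3
```

Emit:
play_rows(
  series=[
    [-1,1,-10,0.15,-0.06,0.04],
    [-0.8,1,-12,0.15,-0.07,0.04],
    [0,0,-12,0,0,0],
    [0,0,-12,0,0,0],
    [0,0,-12,0,0,0],
    [0,0,-10,0,0,0],
    [0,0,-8,0,0,0],
    [0,0,0,0,0,0],
  ],
)

```text
clock: 38.63
position: [451.4, -186.7, 95.2]
ee_rot: [-0.613, 0.789, -0.035, 0.03]
contact_force: [-0.0, 0.4, -0.4]
gripper_width: 35.8
grasp_force: 0.0
```

Emit:
play_rows(
  series=[
    [0,0,0,0,0,0],
    [0,0,0,0,0,0],
    [0,0,0,0,0,0],
    [0,0,0,0,0,0],
    [0,0,0,0,0,0],
  ],
  gripper=0,
)

```text
clock: 39.05
position: [450.6, -186.4, 96.3]
ee_rot: [-0.613, 0.789, -0.035, 0.03]
contact_force: [-4.4, 1.5, 5.6]
gripper_width: 9.6
grasp_force: 58.8
```

```bash
python3 -c "
from h import *
rd()
arc(0,.75,15)"
```

```text
t 39.05 p [ 450.6 -186.4   96.3] z [ 0.09  -0.018 -0.996] y [-0.965  0.246 -0.092] F [-4.4  1.5  5.6] w 9.6 g 58.8 j [-0.05  0.31 -0.6   0.03 -0.57 -0.22]
reader xyz -127.6 -35.4 96.3 yang 165.7 Fr -4.6 0.4
[[-0.9, 0.2, 9.1, 0, 0, 0], [-0.5, 0.1, 9.2, 0, 0, 0], [-0.1, 0.1, 9.2, 0, 0, 0], [0.4, -0.1, 9.1, 0, 0, 0], [0.8, -0.2, 9.2, 0, 0, 0], [1.3, -0.3, 9.1, 0, 0, 0], [1.7, -0.5, 9.0, 0, 0, 0], [2.2, -0.5, 8.9, 0, 0, 0], [2.6, -0.6, 8.8, 0, 0, 0], [3.0, -0.7, 8.6, 0, 0, 0], [3.4, -0.9, 8.5, 0, 0, 0], [3.8, -0.9, 8.3, 0, 0, 0], [4.3, -1.0, 8.0, 0, 0, 0], [4.6, -1.1, 7.9, 0, 0, 0], [5.0, -1.2, 7.6, 0, 0, 0]]
```

Open as before.

Emit:
play_rows(
  series=[
    [-0.9,0.2,9.1,0,0,0],
    [-0.5,0.1,9.2,0,0,0],
    [-0.1,0.1,9.2,0,0,0],
    [0.4,-0.1,9.1,0,0,0],
    [0.8,-0.2,9.2,0,0,0],
    [1.3,-0.3,9.1,0,0,0],
    [1.7,-0.5,9,0,0,0],
    [2.2,-0.5,8.9,0,0,0],
    [2.6,-0.6,8.8,0,0,0],
    [3,-0.7,8.6,0,0,0],
    [3.4,-0.9,8.5,0,0,0],
    [3.8,-0.9,8.3,0,0,0],
    [4.3,-1,8,0,0,0],
    [4.6,-1.1,7.9,0,0,0],
    [5,-1.2,7.6,0,0,0],
  ],
)

```text
clock: 40.3
position: [478.6, -193.2, 225.4]
ee_rot: [-0.612, 0.789, -0.031, 0.027]
contact_force: [-11.0, 5.6, 1.1]
gripper_width: 9.8
grasp_force: 58.4
```

Emit:
play_rows(
  series=[
    [4.5,-1.1,7.8,0,0,0],
    [5,-1.2,7.4,0,0,0],
    [6.1,-1.5,6.7,0,0,0],
    [6.3,-1.6,6.5,0,0,0],
    [6.7,-1.7,6.1,0,0,0],
    [6.9,-1.7,5.7,0,0,0],
    [7.2,-1.8,5.4,0,0,0],
    [7.5,-1.8,5,0,0,0],
    [7.7,-1.9,4.6,0,0,0],
    [7.9,-2,4.2,0,0,0],
    [8.1,-2,3.8,0,0,0],
    [8.3,-2.1,3.4,0,0,0],
    [8.5,-2,3,0,0,0],
    [8.5,-2.2,2.5,0,0,0],
    [8.7,-2.1,2,0,0,0],
  ],
)

```text
clock: 41.55
position: [591.8, -220.5, 304.9]
ee_rot: [-0.613, 0.788, -0.037, 0.032]
contact_force: [-5.9, 5.9, 7.2]
gripper_width: 9.5
grasp_force: 61.6
```

```bash
python3 -c "
from h import *
rd()"
```

```text
t 41.55 p [ 591.8 -220.5  304.9] z [ 0.096 -0.019 -0.995] y [-0.965  0.245 -0.098] F [-5.9  5.9  7.2] w 9.5 g 61.6 j [-0.1   0.32  0.03  0.01 -1.18 -0.16]
reader xyz 17.6 -35.4 304.9 yang 165.76 Fr -7.1 4.3
```

Emit:
play_rows(
  series=[
    [9,-2.2,0.7,0,0,0],
    [9.1,-2.3,0.1,0,0,0],
    [9.2,-2.3,-0.3,0,0,0],
    [9.1,-2.2,-0.8,0,0,0],
    [9.2,-2.3,-0.8,0,0,0],
    [9.1,-2.3,-1.2,0,0,0],
    [9.1,-2.2,-1.3,0,0,0],
    [9,-2.2,-1.7,0,0,0],
    [8.9,-2.3,-2.2,0,0,0],
    [8.8,-2.1,-2.7,0,0,0],
    [8.6,-2.2,-3.1,0,0,0],
    [8.5,-2.1,-3.6,0,0,0],
    [8.3,-2,-4.2,0,0,0],
    [8.1,-2,-4.5,0,0,0],
    [3,-0.7,-2,0,0,0],
    [0,0,0,0,0,0],
  ],
)

```text
clock: 42.88
position: [713.1, -249.4, 282.1]
ee_rot: [-0.614, 0.788, -0.032, 0.028]
contact_force: [-25.1, 16.1, 23.4]
gripper_width: 9.5
grasp_force: 69.8
```

```bash
python3 -c "
from h import *
rd()"
```

```text
t 42.88 p [ 713.1 -249.4  282.1] z [ 0.083 -0.017 -0.996] y [-0.966  0.244 -0.085] F [-25.1  16.1  23.4] w 9.5 g 69.8 j [-0.12  0.56  0.36  0.01 -1.28 -0.13]
reader xyz 142.3 -35.0 282.1 yang 165.81 Fr -28.2 9.7
```

Emit:
play_rows(
  series=[
    [-4,1,2,0,0,0],
    [0,0,0,0,0,0],
    [0,0,0,0,0,0],
    [0,0,0,0,0,0],
    [0,0,10,0,0,0],
    [0,0,18,0,0,0],
    [0,0,22,0,0,0],
    [0,0,22,0,0,0],
    [0,0,5,0,0,0],
  ],
  gripper=0.4,
)

```text
clock: 43.63
position: [715.1, -252.3, 356.8]
ee_rot: [-0.613, 0.789, -0.039, 0.032]
contact_force: [0.3, -0.5, 1.0]
gripper_width: 34.1
grasp_force: 0.0
```

Emit:
play_rows(
  series=[
    [-9,4.5,0,0.01,0.05,-0.93],
    [-9,4.5,0,0.01,0.05,-0.93],
    [-9,4.5,0,0.01,0.05,-0.93],
    [-9,4.5,0,0.01,0.05,-0.93],
    [-9,4.5,0,0.01,0.05,-0.93],
    [-9,4.5,0,0.01,0.05,-0.93],
    [-9,4.5,0,0.01,0.05,-0.93],
    [-9,4.5,0,0.01,0.05,-0.93],
    [-9,4.5,0,0.01,0.05,-0.93],
    [-9,4.5,0,0.01,0.05,-0.93],
    [-9,4.5,0,0.01,0.05,-0.93],
    [-9,4.5,0,0.01,0.05,-0.93],
    [-9,4.5,0,0.01,0.05,-0.93],
    [-9,4.5,0,0.01,0.05,-0.93],
    [-9,4.5,0,0.01,0.05,-0.93],
    [-9,4.5,0,0.01,0.05,-0.93],
    [0,0,0,0,0,0],
  ],
  gripper=0.75,
)

```text
clock: 45.05
position: [569.1, -178.9, 351.7]
ee_rot: [0.118, 0.992, -0.017, -0.028]
contact_force: [-0.4, 0.2, 0.2]
gripper_width: 64.0
grasp_force: 0.0
```

```bash
python3 -c "
from h import *
rd()"
```

```text
t 45.05 p [ 569.1 -178.9  351.7] z [-0.06  -0.027 -0.998] y [ 0.234  0.971 -0.04 ] F [-0.4  0.2  0.2] w 64.0 g 0.0 j [-0.02  0.31  0.12  0.03 -1.44 -1.79]
reader xyz -14.2 -0.4 351.7 yang 76.46 Fr -0.4 0.1
```

Emit:
play_rows(
  series=[
    [0.3,0,-20,0.13,-0.28,0],
    [0.3,0,-25,0.13,-0.29,0],
    [0,0,-25,0,0,0],
    [0,0,-25,0,0,0],
    [0,0,-25,0,0,0],
    [0,0,-25,0,0,0],
    [0,0,-25,0,0,0],
    [0,0,-25,0,0,0],
    [0,0,-20,0,0,0],
    [0,0,-15,0,0,0],
    [0,0,0,0,0,0],
    [0,0,0,0,0,0],
  ],
)

```text
clock: 46.05
position: [570.5, -179.5, 120.7]
ee_rot: [0.117, 0.993, -0.0, -0.001]
contact_force: [0.3, 0.4, 0.9]
gripper_width: 64.0
grasp_force: 0.0
```

```bash
python3 -c "
from h import *
rd()"
```

```text
t 46.05 p [ 570.5 -179.5  120.7] z [-0.002 -0.    -1.   ] y [ 0.232  0.973 -0.001] F [0.3 0.4 0.9] w 64.0 g 0.0 j [-0.03  0.47 -0.23  0.   -0.87 -1.77]
reader xyz -12.7 -0.6 120.7 yang 76.59 Fr 0.2 0.4
```

Emit:
play_rows(
  series=[
    [0,0,-12,0,0,0],
    [0,0,-12,0,0,0],
    [0,0,-9,0,0,0],
    [0,0,-6,0,0,0],
    [0,0,-2,0,0,0],
    [0,0,0,0,0,0],
  ],
)

```text
clock: 46.55
position: [570.5, -179.2, 80.5]
ee_rot: [0.117, 0.993, 0.0, -0.0]
contact_force: [0.4, -0.2, -1.3]
gripper_width: 64.1
grasp_force: 0.0
```

Emit:
play_rows(
  series=[
    [0,0,0,0,0,0],
    [0,0,0,0,0,0],
    [0,0,0,0,0,0],
    [0,0,0,0,0,0],
    [0,0,0,0,0,0],
    [0,0,0,0,0,0],
  ],
  gripper=0.4,
)

```text
clock: 47.05
position: [570.7, -179.3, 81.6]
ee_rot: [0.117, 0.993, -0.0, 0.001]
contact_force: [-1.9, 0.5, 6.6]
gripper_width: 46.3
grasp_force: 63.8
```

```bash
python3 -c "
from h import *
rd()"
```

```text
t 47.05 p [ 570.7 -179.3   81.6] z [ 0.001 -0.    -1.   ] y [0.233 0.972 0.   ] F [-1.9  0.5  6.6] w 46.3 g 63.8 j [-0.03  0.51 -0.27  0.   -0.78 -1.77]
reader xyz -12.5 -0.3 81.6 yang 76.51 Fr -2.0 0.0
```

Emit:
play_rows(
  series=[
    [0,0,1,0,0,0],
    [-4,1,1,0,0,0],
    [-6,1.4,0,0,0,0],
    [-6,1.4,4,0,0,0],
    [0,0,12,0,0,0],
    [0,0,20,0,0,0],
    [0,0,20,0,0,0],
    [0,0,20,0,0,0],
    [0,0,18,0,0,0],
    [0,0,0,0,0,0],
  ],
)

```text
clock: 47.88
position: [555.7, -175.5, 180.4]
ee_rot: [0.117, 0.993, -0.0, 0.003]
contact_force: [1.3, -0.6, -1.8]
gripper_width: 46.4
grasp_force: 62.9
```

Emit:
play_rows(
  series=[
    [0,0,0,0,0,0.5],
    [0,0,0,0,0,1],
    [0,0,0,0,0,1],
    [0,0,0,0,0,1],
    [0,0,0,0,0,1],
    [0,0,0,0,0,1],
    [0,0,0,0,0,1],
    [0,0,0,0,0,1],
    [0,0,0,0,0,1],
    [0,0,0,0,0,1],
    [0,0,0,0,0,1],
    [0,0,0,0,0,1],
    [0,0,0,0,0,1],
    [0,0,0,0,0,1],
    [0,0,0,0,0,1],
  ],
)

```text
clock: 49.13
position: [552.9, -175.0, 174.6]
ee_rot: [-0.6, 0.8, 0.001, -0.001]
contact_force: [0.5, 0.0, -2.9]
gripper_width: 46.4
grasp_force: 62.8
```

Emit:
play_rows(
  series=[
    [0,0,0,0,0,1],
    [0,0,0,0,0,1],
    [0,0,0,0,0,1],
    [0,0,0,0,0,1],
    [0,0,0,0,0,1],
    [0,0,0,0,0,1],
    [0,0,0,0,0,1],
    [0,0,0,0,0,1],
    [0,0,0,0,0,1],
    [0,0,0,0,0,1],
    [0,0,0,0,0,1],
    [0,0,0,0,0,1],
    [0,0,0,0,0,1],
    [0,0,0,0,0,1],
    [0,0,0,0,0,1],
    [0,0,0,0,0,0.5],
    [0,0,0,0,0,0],
    [0,0,0,0,0,0],
  ],
)

```text
clock: 50.63
position: [553.3, -175.1, 175.1]
ee_rot: [0.993, -0.119, -0.001, -0.0]
contact_force: [0.0, 0.0, -2.0]
gripper_width: 46.6
grasp_force: 62.8
```

```bash
python3 -c "
from h import *
rd()"
```

```text
t 50.63 p [ 553.3 -175.1  175.1] z [-0.002  0.    -1.   ] y [-0.235 -0.972  0.   ] F [ 0.  0. -2.] w 46.6 g 62.8 j [-0.03  0.38 -0.22 -0.   -0.98  1.36]
reader xyz -30.5 -0.4 175.1 yang -103.62 Fr 0.0 0.0
```

Emit:
play_rows(
  series=[
    [0,0,-12,0,0,0],
    [0,0,-14,0,0,0],
    [0,0,-14,0,0,0],
    [0,0,-14,0,0,0],
    [0,0,-14,0,0,0],
    [0,0,-10,0,0,0],
    [0,0,-6,0,0,0],
    [0,0,-4,0,0,0],
    [0,0,-2,0,0,0],
    [0,0,0,0,0,0],
    [0,0,0,0,0,0],
  ],
)

```text
clock: 51.55
position: [554.7, -175.4, 87.0]
ee_rot: [0.993, -0.118, 0.001, 0.0]
contact_force: [0.3, -0.1, -2.2]
gripper_width: 46.5
grasp_force: 62.9
```

Emit:
play_rows(
  series=[
    [3,-0.7,0,0,0,0],
    [4,-1,0,0,0,0],
    [4,-1,0,0,0,0],
    [2,-0.5,0,0,0,0],
    [1,-0.2,0,0,0,0],
    [1,-0.2,0,0,0,0],
    [1,-0.2,0,0,0,0],
    [0,0,0,0,0,0],
  ],
)

```text
clock: 52.22
position: [570.4, -179.1, 86.4]
ee_rot: [0.993, -0.118, 0.0, 0.0]
contact_force: [0.7, -0.6, -3.1]
gripper_width: 46.2
grasp_force: 62.9
```

```bash
python3 -c "
from h import *
rd()"
```

```text
t 52.22 p [ 570.4 -179.1   86.4] z [ 0. -0. -1.] y [-0.234 -0.972  0.   ] F [ 0.7 -0.6 -3.1] w 46.2 g 62.9 j [-0.03  0.51 -0.27  0.   -0.8   1.37]
reader xyz -12.9 -0.3 86.4 yang -103.51 Fr 0.8 -0.5
```

Emit:
play_rows(
  series=[
    [0,0,-2,0,0,0],
    [0,0,-2,0,0,0],
    [0,0,-1,0,0,0],
    [1,-0.2,0,0,0,0],
    [1,-0.3,0,0,0,0],
    [1,-0.2,0,0,0,0],
    [0,0,0,0,0,0],
  ],
)

```text
clock: 52.8
position: [572.1, -179.6, 81.6]
ee_rot: [0.993, -0.118, -0.001, 0.0]
contact_force: [-3.8, 2.6, 3.8]
gripper_width: 46.5
grasp_force: 63.6
```

```bash
python3 -c "
from h import *
rd()"
```

```text
t 52.8 p [ 572.1 -179.6   81.6] z [-0.003  0.    -1.   ] y [-0.234 -0.972  0.   ] F [-3.8  2.6  3.8] w 46.5 g 63.6 j [-0.03  0.52 -0.26 -0.   -0.79  1.37]
reader xyz -11.2 -0.3 81.6 yang -103.51 Fr -4.3 1.6
```

Contact with bar and floor. Release, lift and square up from the front as before.

Emit:
play_rows(
  series=[
    [0.5,-0.1,-1,0,0,0],
    [0,0,0,0,0,0],
  ],
)

```text
clock: 52.97
position: [572.1, -179.6, 81.6]
ee_rot: [0.993, -0.118, -0.002, 0.0]
contact_force: [-7.1, 2.9, 9.3]
gripper_width: 46.2
grasp_force: 64.2
```

Emit:
play_rows(
  series=[
    [0,0,0,0,0,0],
    [0,0,0,0,0,0],
    [0,0,0,0,0,0],
    [0,0,0,0,0,0],
    [0,0,6,0,0,0],
    [0,0,12,0,0,0],
    [0,0,15,0,0,0],
    [0,0,10,0,0,0],
    [0,0,0,0,0,0],
  ],
  gripper=0.7,
)

```text
clock: 53.72
position: [575.6, -180.2, 126.3]
ee_rot: [0.993, -0.117, 0.003, 0.0]
contact_force: [1.0, -1.0, 0.4]
gripper_width: 59.4
grasp_force: 0.0
```

Emit:
play_rows(
  series=[
    [-12,2.9,0,0,0,0],
    [-12,2.9,0,0,0,0],
    [-12,2.9,0,0,0,0],
    [-12,2.9,0,0,0,0],
    [0,0,-15,0,0,0],
    [0,0,-15,0,0,0],
    [0,0,-15,0,0,0],
    [0,0,-12,0,0,0],
    [0,0,-5,0,0,0],
    [0,0,0,0,0,0],
  ],
  gripper=0,
)

```text
clock: 54.55
position: [524.7, -168.2, 59.9]
ee_rot: [0.993, -0.118, -0.001, 0.0]
contact_force: [-0.2, 0.5, 0.9]
gripper_width: 0.2
grasp_force: 0.0
```

```bash
python3 -c "
from h import *
rd()"
```

```text
t 54.55 p [ 524.7 -168.2   59.9] z [-0.003  0.    -1.   ] y [-0.234 -0.972  0.001] F [-0.2  0.5  0.9] w 0.2 g 0.0 j [-0.02  0.48 -0.41  0.   -0.68  1.35]
reader xyz -59.8 -0.4 59.9 yang -103.53 Fr -0.3 0.4
```

Emit:
play_rows(
  series=[
    [3,-0.7,0,0,0,0],
    [3,-0.7,0,0,0,0],
    [3,-0.7,0,0,0,0],
    [2,-0.5,0,0,0,0],
    [2,-0.5,0,0,0,0],
    [1,-0.2,0,0,0,0],
    [1,-0.2,0,0,0,0],
    [1,-0.2,0,0,0,0],
    [1,-0.2,0,0,0,0],
    [0,0,0,0,0,0],
  ],
)

```text
clock: 55.38
position: [542.9, -172.2, 61.4]
ee_rot: [0.993, -0.118, 0.0, 0.0]
contact_force: [0.1, -0.9, -0.2]
gripper_width: 0.0
grasp_force: 0.0
```

Emit:
play_rows(
  series=[
    [1,-0.2,0,0,0,0],
    [1,-0.3,0,0,0,0],
    [1,-0.2,0,0,0,0],
    [0,0,0,0,0,0],
  ],
)

```text
clock: 55.72
position: [543.3, -172.5, 61.0]
ee_rot: [0.993, -0.118, -0.003, -0.0]
contact_force: [-6.8, 2.9, 3.7]
gripper_width: -0.1
grasp_force: 3.0
```

```bash
python3 -c "
from h import *
rd()"
```

```text
t 55.72 p [ 543.3 -172.5   61. ] z [-0.005  0.001 -1.   ] y [-0.234 -0.972  0.001] F [-6.8  2.9  3.7] w -0.1 g 3.0 j [-0.02  0.51 -0.36 -0.   -0.71  1.36]
reader xyz -40.8 -0.2 61.0 yang -103.55 Fr -7.2 1.2
```

Emit:
play_rows(
  series=[
    [-5,1.2,0,0,0,0],
    [-8,1.9,0,0,0,0],
    [0,0,0,0,0,0],
  ],
)

```text
clock: 55.97
position: [531.3, -169.6, 61.3]
ee_rot: [0.993, -0.118, -0.0, -0.0]
contact_force: [-0.7, 0.6, -0.0]
gripper_width: 0.2
grasp_force: 0.0
```

Emit:
play_rows(
  series=[
    [0,0,0,0,0,0],
    [0,0,0,0,0,0],
    [0,0,0,0,0,0],
    [0,0,0,0,0,0],
    [1,-0.2,0,0,0,0],
    [1,-0.3,0,0,0,0],
    [1,-0.2,0,0,0,0],
    [0,0,0,0,0,0],
  ],
  gripper=0.22,
)

```text
clock: 56.63
position: [536.1, -170.6, 61.4]
ee_rot: [0.993, -0.118, 0.0, 0.0]
contact_force: [0.7, -0.1, 1.0]
gripper_width: 18.6
grasp_force: 0.0
```

```bash
python3 -c "
from h import *
rd()"
```

```text
t 56.63 p [ 536.1 -170.6   61.4] z [ 0.001 -0.    -1.   ] y [-0.234 -0.972  0.   ] F [ 0.7 -0.1  1. ] w 18.6 g 0.0 j [-0.02  0.5  -0.38  0.   -0.7   1.35]
reader xyz -48.2 -0.0 61.4 yang -103.51 Fr 0.7 0.1
```

Emit:
play_rows(
  series=[
    [1,-0.2,0,0,0,0],
    [1,-0.3,0,0,0,0],
    [1,-0.2,0,0,0,0],
    [0,0,0,0,0,0],
  ],
)

```text
clock: 56.97
position: [539.0, -171.2, 61.5]
ee_rot: [0.993, -0.118, 0.0, 0.0]
contact_force: [0.3, -0.3, -0.9]
gripper_width: 18.9
grasp_force: 0.0
```

Emit:
play_rows(
  series=[
    [1,-0.2,0,0,0,0],
    [1,-0.3,0,0,0,0],
    [1,-0.2,0,0,0,0],
    [0,0,0,0,0,0],
  ],
)

```text
clock: 57.3
position: [539.4, -171.6, 61.0]
ee_rot: [0.993, -0.118, -0.003, -0.0]
contact_force: [-6.0, 3.0, 3.5]
gripper_width: 18.8
grasp_force: 2.9
```

```bash
python3 -c "
from h import *
rd()"
```

```text
t 57.3 p [ 539.4 -171.6   61. ] z [-0.005  0.001 -1.   ] y [-0.234 -0.972  0.001] F [-6.   3.   3.5] w 18.8 g 2.9 j [-0.02  0.5  -0.37 -0.   -0.71  1.36]
reader xyz -44.8 -0.2 61.0 yang -103.54 Fr -6.5 1.5
```

Emit:
play_rows(
  series=[
    [1,-0.2,0,0,0,0],
    [1,-0.2,0,0,0,0],
    [0,0,0,0,0,0],
    [-5,1.2,0,0,0,0],
    [-8,2,0,0,0,0],
    [0,0,5,0,0,0],
  ],
)

```text
clock: 57.8
position: [528.9, -168.8, 65.7]
ee_rot: [0.993, -0.118, -0.001, -0.0]
contact_force: [-0.4, 1.5, 0.2]
gripper_width: 18.8
grasp_force: 0.0
```

Emit:
play_rows(
  series=[
    [0,0,18,0,0,-0.94],
    [0,0,18,0,0,-0.94],
    [0,0,18,0,0,-0.94],
    [0,0,18,0,0,-0.94],
    [0,0,18,0,0,-0.94],
    [0,0,18,0,0,-0.94],
    [0,0,18,0,0,-0.94],
    [0,0,18,0,0,-0.94],
    [0,0,18,0,0,-0.94],
    [0,0,18,0,0,-0.94],
    [0,0,18,0,0,-0.94],
    [0,0,18,0,0,-0.94],
    [0,0,18,0,0,-0.94],
    [0,0,18,0,0,-0.94],
    [0,0,18,0,0,-0.94],
    [0,0,18,0,0,-0.94],
  ],
  gripper=0.4,
)

```text
clock: 59.13
position: [530.8, -169.2, 356.0]
ee_rot: [-0.615, 0.788, -0.001, 0.0]
contact_force: [0.7, 0.1, 0.7]
gripper_width: 34.3
grasp_force: 0.0
```

Emit:
play_rows(
  series=[
    [20,-9.1,0,-0.02,-0.08,0],
    [20,-9.1,0,-0.02,-0.08,0],
    [20,-9.1,0,-0.02,-0.08,0],
    [20,-9.1,0,-0.02,-0.08,0],
    [20,-9.1,0,-0.02,-0.08,0],
    [20,-9.1,0,-0.02,-0.08,0],
    [20,-9.1,0,-0.02,-0.08,0],
    [20,-9.1,0,-0.02,-0.08,0],
    [20,-9.2,0,-0.02,-0.08,0],
    [0,0,0,0,0,0],
    [0,0,0,0,0,0],
  ],
)

```text
clock: 60.05
position: [711.3, -251.5, 353.1]
ee_rot: [-0.617, 0.786, -0.03, 0.023]
contact_force: [-0.2, 0.1, 0.6]
gripper_width: 33.9
grasp_force: 0.0
```

```bash
python3 -c "
from h import *
rd()
b=get_image('top')
np.savez('pics/top11.npz',**{k:np.array(v) for k,v in b.items()})
cv2.imwrite('pics/c11.png',cv2.resize(np.ascontiguousarray(b['image'][100:240,180:340,::-1]),None,fx=4.2,fy=4.2,interpolation=cv2.INTER_CUBIC))
"
```

```text
t 60.05 p [ 711.3 -251.5  353.1] z [ 0.074 -0.019 -0.997] y [-0.968  0.238 -0.076] F [-0.2  0.1  0.6] w 33.9 g 0.0 j [-0.12  0.55  0.5   0.01 -1.45 -0.12]
reader xyz 141.0 -37.5 353.1 yang 166.21 Fr -0.2 0.0
```

View pics/c11.png

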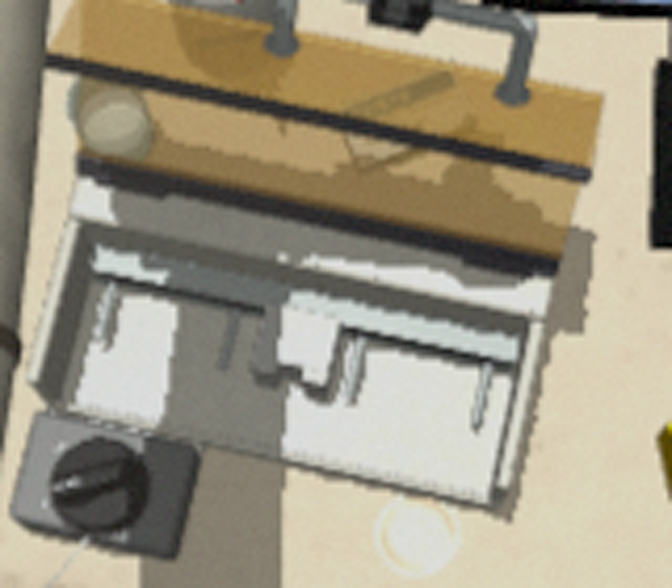

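Emit:
play_rows(
  series=[
    [1,0,-12,0,0,0],
    [0,0,-14,0,0,0],
    [0,0,-14,0,0,0],
    [0,0,-14,0,0,0],
    [0,0,-12,0,0,0],
    [0,0,-10,0,0,0],
    [0,0,0,0,0,0],
  ],
)

```text
clock: 60.68
position: [710.4, -250.5, 276.6]
ee_rot: [-0.617, 0.786, -0.029, 0.023]
contact_force: [-0.0, 0.5, -1.1]
gripper_width: 34.1
grasp_force: 0.0
```

Emit:
play_rows(
  series=[
    [0,0,0,0,0,0],
    [0,0,0,0,0,0],
    [0,0,0,0,0,0],
    [0,0,0,0,0,0],
    [0,0,0,0,0,0],
  ],
  gripper=0,
)

```text
clock: 61.1
position: [712.3, -251.2, 280.2]
ee_rot: [-0.617, 0.786, -0.032, 0.024]
contact_force: [-0.2, 1.2, 3.8]
gripper_width: 10.0
grasp_force: 58.7
```

```bash
python3 -c "
from h import *
rd()"
```

```text
t 61.1 p [ 712.3 -251.2  280.2] z [ 0.078 -0.02  -0.997] y [-0.968  0.237 -0.081] F [-0.2  1.2  3.8] w 10.0 g 58.7 j [-0.12  0.57  0.36  0.01 -1.28 -0.12]
reader xyz 142.0 -37.0 280.2 yang 166.27 Fr -0.5 1.1
```

Same state as last time; repeat the closing arc.

Emit:
play_rows(
  series=[
    [-7.9,1.9,4.2,0,0,0],
    [-8.2,2,3.8,0,0,0],
    [-8.3,2,3.3,0,0,0],
    [-8.4,2,2.9,0,0,0],
    [-8.6,2.1,2.5,0,0,0],
    [-8.7,2.1,2,0,0,0],
    [-8.8,2.1,1.6,0,0,0],
    [-8.9,2.2,1.1,0,0,0],
    [-8.9,2.1,0.7,0,0,0],
    [-8.9,2.2,0.2,0,0,0],
    [-8.9,2.1,-0.2,0,0,0],
    [-8.9,2.2,-0.7,0,0,0],
    [-8.9,2.1,-1.2,0,0,0],
    [-8.7,2.1,-1.6,0,0,0],
  ],
)

```text
clock: 62.27
position: [593.0, -222.6, 301.4]
ee_rot: [-0.617, 0.786, -0.036, 0.027]
contact_force: [3.6, -0.6, 8.0]
gripper_width: 9.7
grasp_force: 61.3
```

Emit:
play_rows(
  series=[
    [-8.7,2.1,-2.1,0,0,0],
    [-8.6,2.1,-2.5,0,0,0],
    [-8.4,2,-2.9,0,0,0],
    [-8.3,2,-3.4,0,0,0],
    [-8.1,2,-3.8,0,0,0],
    [-8,1.9,-4.2,0,0,0],
    [-7.7,1.9,-4.6,0,0,0],
    [-7.5,1.8,-5,0,0,0],
    [-7.2,1.7,-5.4,0,0,0],
    [-6.9,1.7,-5.8,0,0,0],
    [-6.7,1.6,-6.1,0,0,0],
    [-6.4,1.5,-6.4,0,0,0],
    [-6,1.5,-6.8,0,0,0],
    [-5.7,1.4,-7,0,0,0],
    [-5.4,1.3,-7.3,0,0,0],
  ],
)

```text
clock: 63.52
position: [480.7, -195.6, 223.6]
ee_rot: [-0.617, 0.786, -0.031, 0.024]
contact_force: [2.5, -4.0, 1.0]
gripper_width: 9.8
grasp_force: 64.2
```

Emit:
play_rows(
  series=[
    [-4.9,1.2,-7.4,0,0,0],
    [-4.5,1.1,-7.7,0,0,0],
    [-4.1,1,-7.8,0,0,0],
    [-3.8,0.9,-8.1,0,0,0],
    [-3.4,0.8,-8.2,0,0,0],
    [-3,0.7,-8.4,0,0,0],
    [-2.6,0.6,-8.6,0,0,0],
    [-2.1,0.6,-8.6,0,0,0],
    [-1.8,0.4,-8.8,0,0,0],
    [-1.4,0.3,-8.8,0,0,0],
    [-0.9,0.2,-8.9,0,0,0],
    [-0.5,0.2,-9,0,0,0],
    [-0.1,0,-8.9,0,0,0],
    [0.4,-0.1,-8.5,0,0,0],
  ],
)

```text
clock: 64.68
position: [449.4, -187.8, 105.7]
ee_rot: [-0.617, 0.786, -0.032, 0.024]
contact_force: [3.1, -6.3, 4.2]
gripper_width: 9.7
grasp_force: 60.5
```

```bash
python3 -c "
from h import *
rd()"
```

```text
t 64.68 p [ 449.4 -187.8  105.7] z [ 0.078 -0.02  -0.997] y [-0.968  0.237 -0.08 ] F [ 3.1 -6.3  4.2] w 9.7 g 60.5 j [-0.05  0.3  -0.58  0.03 -0.61 -0.21]
reader xyz -128.5 -37.1 105.7 yang 166.26 Fr 4.5 -5.4
```

Emit:
play_rows(
  series=[
    [0.5,-0.1,-4,0,0,0],
    [0.5,-0.1,-4,0,0,0],
    [0.5,-0.1,-3,0,0,0],
    [0,0,-2,0,0,0],
    [0,0,-2,0,0,0],
    [0,0,-1,0,0,0],
    [0,0,0,0,0,0],
  ],
)

```text
clock: 65.27
position: [450.4, -188.2, 95.6]
ee_rot: [-0.618, 0.785, -0.032, 0.024]
contact_force: [-12.9, 3.0, 49.7]
gripper_width: 9.9
grasp_force: 67.4
```

Emit:
play_rows(
  series=[
    [0,0,0,0,0,0],
    [0,0,0,0,0,0],
    [0,0,0,0,0,0],
    [0,0,6,0,0,0],
    [0,0,14,0,0,0],
    [0,0,20,0,0,0],
    [0,0,20,0,0,0],
    [0,0,25,0,0,0],
  ],
  gripper=0.4,
)

```text
clock: 65.93
position: [448.3, -187.3, 174.0]
ee_rot: [-0.617, 0.786, -0.029, 0.022]
contact_force: [0.6, -0.0, -0.5]
gripper_width: 34.0
grasp_force: 0.0
```

```bash
python3 -c "
from h import *
rd()"
```

```text
t 65.93 p [ 448.3 -187.3  174. ] z [ 0.069 -0.018 -0.997] y [-0.969  0.238 -0.071] F [ 0.6 -0.  -0.5] w 34.0 g 0.0 j [-0.05  0.2  -0.5   0.02 -0.8  -0.2 ]
reader xyz -129.6 -36.9 174.0 yang 166.22 Fr 0.6 0.1
```

Emit:
play_rows(
  series=[
    [0,0,0,0.08,0.33,0],
    [0,0,0,0.09,0.33,0],
    [2.5,8.7,0,0,0,0.33],
    [2.5,8.7,0,0,0,0.33],
    [2.5,8.7,0,0,0,0.33],
    [2.5,8.7,0,0,0,0.33],
    [2.5,8.7,0,0,0,0.33],
    [2.5,8.7,0,0,0,0.33],
    [2.5,8.7,0,0,0,0.33],
    [2.5,8.7,0,0,0,0.33],
    [2.5,8.7,0,0,0,0.33],
    [2.5,8.7,0,0,0,0.33],
    [2.5,8.7,0,0,0,0.33],
    [2.5,8.7,0,0,0,0.33],
    [2.5,8.7,0,0,0,0.33],
    [2.5,8.7,0,0,0,0.33],
    [2.5,8.7,0,0,0,0.33],
    [0,0,0,0,0,0.1],
    [0,0,0,0,0,0],
  ],
  gripper=0.5,
)

```text
clock: 67.52
position: [487.6, -56.8, 175.0]
ee_rot: [0.802, -0.597, 0.002, -0.002]
contact_force: [0.3, -0.7, -0.1]
gripper_width: 42.9
grasp_force: 0.0
```

```bash
python3 -c "
from h import *
rd()"
```

```text
t 67.52 p [487.6 -56.8 175. ] z [ 0.006  0.002 -1.   ] y [-0.958 -0.286 -0.006] F [ 0.3 -0.7 -0.1] w 42.9 g 0.0 j [ 0.22  0.24 -0.43 -0.   -0.89  0.08]
reader xyz -122.1 99.2 175.0 yang -163.36 Fr 0.4 -0.6
```

Emit:
play_rows(
  series=[
    [-1,0,-10,0,0,-0.04],
    [-0.5,0,-10,0,0,0],
    [0,0,-12,0,0,0],
    [0,0,-12,0,0,0],
    [0,0,-12,0,0,0],
    [0,0,-8,0,0,0],
    [0,0,-6,0,0,0],
    [0,0,-4,0,0,0],
    [0,0,-2,0,0,0],
    [0,0,-1,0,0,0],
    [0,0,0,0,0,0],
  ],
)

```text
clock: 68.43
position: [486.2, -57.3, 98.2]
ee_rot: [0.8, -0.6, 0.002, -0.003]
contact_force: [0.2, -0.7, -0.3]
gripper_width: 42.6
grasp_force: 0.0
```

Emit:
play_rows(
  series=[
    [0,0,0,0,0,0],
    [0,0,0,0,0,0],
    [0,0,0,0,0,0],
    [0,0,0,0,0,0],
    [0,0,0,0,0,0],
    [0,0,0,0,0,0],
  ],
  gripper=0,
)

```text
clock: 68.93
position: [486.1, -57.3, 98.4]
ee_rot: [0.8, -0.6, 0.002, -0.003]
contact_force: [-0.3, 0.0, 4.3]
gripper_width: 12.6
grasp_force: 61.5
```

```bash
python3 -c "
from h import *
rd()"
```

```text
t 68.93 p [486.1 -57.3  98.4] z [ 0.006  0.002 -1.   ] y [-0.96  -0.281 -0.007] F [-0.3  0.   4.3] w 12.6 g 61.5 j [ 0.22  0.34 -0.53 -0.   -0.7   0.07]
reader xyz -123.4 98.4 98.4 yang -163.68 Fr -0.3 -0.0
```

Well centred. Push and turn on 60°.

Emit:
play_rows(
  series=[
    [0,0,-3,0,0,0],
    [0,0,-3,0,0,0],
    [0,0,-3,0,0,0],
    [0,0,0,0,0,0],
    [0,0,0,0,0,0],
  ],
)

```text
clock: 69.35
position: [486.2, -57.3, 91.4]
ee_rot: [0.801, -0.599, 0.002, -0.002]
contact_force: [-7.2, 1.4, 20.7]
gripper_width: 12.8
grasp_force: 64.0
```

Emit:
play_rows(
  series=[
    [0,0,0,0,0,-0.5],
    [0,0,0,0,0,-1],
    [0,0,0,0,0,-1],
    [0,0,0,0,0,-1],
    [0,0,0,0,0,-1],
    [0,0,0,0,0,-1],
    [0,0,0,0,0,-1],
    [0,0,0,0,0,-1],
    [0,0,0,0,0,-1],
    [0,0,0,0,0,-1],
    [0,0,0,0,0,-0.5],
    [0,0,0,0,0,0],
    [0,0,0,0,0,0],
  ],
)

```text
clock: 70.43
position: [485.1, -57.0, 91.4]
ee_rot: [-0.394, 0.919, -0.003, 0.001]
contact_force: [-9.0, 5.6, 24.9]
gripper_width: 12.7
grasp_force: 64.5
```

```bash
python3 -c "
from h import *
rd()"
```

```text
t 70.43 p [485.1 -57.   91.4] z [ 0.003 -0.005 -1.   ] y [-0.724  0.69  -0.005] F [-9.   5.6 24.9] w 12.7 g 64.5 j [ 0.22  0.35 -0.54  0.01 -0.68 -0.99]
reader xyz -124.5 98.4 91.4 yang 136.35 Fr -10.0 3.3
```

Emit:
play_rows(
  series=[
    [0,0,2,0,0,0],
    [0,0,2,0,0,0],
    [0,0,2,0,0,0],
    [0,0,2,0,0,0],
    [0,0,1,0,0,0],
    [0,0,0,0,0,0],
  ],
)

```text
clock: 70.93
position: [485.0, -57.0, 97.8]
ee_rot: [-0.393, 0.92, -0.002, 0.0]
contact_force: [-2.6, 3.1, 4.2]
gripper_width: 13.0
grasp_force: 61.7
```

Emit:
play_rows(
  series=[
    [0,0,0,0,0,0],
    [0,0,0,0,0,0],
    [0,0,0,0,0,0],
    [0,0,0,0,0,0],
  ],
  gripper=0.5,
)

```text
clock: 71.27
position: [486.2, -57.4, 97.8]
ee_rot: [-0.393, 0.919, -0.003, 0.001]
contact_force: [-0.4, 0.3, -0.6]
gripper_width: 43.0
grasp_force: 0.0
```

Emit:
play_rows(
  series=[
    [0,0,8,0,0,0],
    [0,0,15,0,0,0],
    [0,0,20,0,0,0],
    [0,0,25,0,0,0],
    [-15,20,25,0,0,0],
    [-30,25,20,0,0,0],
    [-30,25,20,0,0,0],
    [-35,20,20,0,0,0],
    [0,0,0,0,0,0],
    [0,0,0,0,0,0],
  ],
)

```text
clock: 72.1
position: [381.1, 29.7, 249.6]
ee_rot: [-0.395, 0.919, -0.003, 0.004]
contact_force: [0.9, -0.3, -0.0]
gripper_width: 42.8
grasp_force: 0.0
```

```bash
python3 -c "
from h import *
rd()
b=get_image('top')
cv2.imwrite('pics/c12.png',cv2.resize(np.ascontiguousarray(b['image'][110:250,170:340,::-1]),None,fx=4.2,fy=4.2,interpolation=cv2.INTER_CUBIC))
"
```

```text
t 72.1 p [381.1  29.7 249.6] z [ 0.009 -0.002 -1.   ] y [-0.726  0.688 -0.008] F [ 0.9 -0.3 -0. ] w 42.8 g 0.0 j [ 0.51 -0.05 -0.55  0.01 -1.06 -1.28]
reader xyz -245.9 158.2 249.6 yang 136.51 Fr 0.9 -0.1
```

View pics/c12.png

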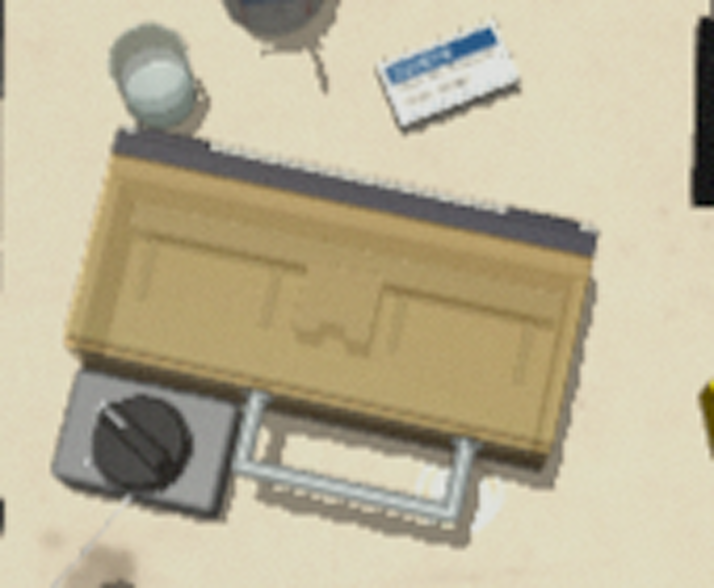

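The hood is shut, the block sits inside with its slot to the front, and the knob points to the second mark. Handing in.

```bash
python3 -c "
from bench import job_done
print(job_done())"
```

```text
the job is handed in; nothing more can be done
None
```

The job is handed in after about 72 s of the 210 s; only one alloy block was there. I read it slot to the bar at the first mark, then turned it so its plain face is flush with the bar, shut the hood and set the knob to the second mark.

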